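# Photograph the desk gear on the sliding photo carrier

### The job

Move the cup off the slide's track and stand it upright on the dark round coaster, then lay all the desk gadgets that are there (two or three of mouse, stapler, phone handset and drive) on the carrier while it waits at its first stop. Push the loaded carrier to the middle click stop in front of the webcam, let go and leave it untouched for three seconds for the picture, then push it on to the last stop, and with it standing there unload every gadget onto the grey mat. Finally push the empty carrier back to its first stop; leave the plant and the notebook alone.

Things in the scene. Friction and masses are not known exactly. Their poses are not given: they have to be found in the camera images.
- slide: the photo slide: a flat aluminium track 110 mm wide (its x), 600 mm long (its y) and 20 mm high, fixed on the desk, its y pointing to the robot's left. Origin: centre of its underside. On its far side (x = +105 mm, y = 0) stands a webcam on a post, 190 mm high, whose 12 mm high foot adjoins the track and whose head spans x = +80 to +130 mm and 48 mm either side of y = 0
- carrier (a joint): travel of the carrier along the slide's +y (m). Three sprung click stops: first 0 (here at the start), middle 0.12, last 0.24; hard ends at -0.010 and 0.250. Leaving a stop takes about 6 N, between the stops about 1 N; let go within about 5 mm of a stop it is drawn in by itself. It cannot tip or lift. A stop counts as reached within 5 mm
- carrier_top (a point): centre of the carrier's flat top, 42 mm above the desk; axes as the slide's. The carrier is a grey plate 140 mm (x) by 310 mm (y), 20 mm thick, with a flat white top, no rim. At each end, centred at y = +151 and -151 mm from this point, stands an upright aluminium push tab, 8 mm thick (y), 70 mm wide (x), reaching 38 mm above the top; push on the outer face (155 mm from this point)
- cup: stubby steel travel cup with a black lid, 63 mm across, 74 mm high, 0.22 kg. Origin: centre of its underside, z up. It stands at the start on the track (20 mm above the desk) in the carrier's way, between 90 and 170 mm to the slide's +y of the track's middle
- coaster: round dark wooden coaster, 100 mm across, 5 mm thick, fixed on the desk. Origin: centre of its underside
- mat: grey felt mat, 180 mm (x) by 260 mm (y), 3 mm thick, fixed on the desk. Origin: centre of its underside
- mouse: black computer mouse, 106 mm long (its x), 56 mm wide (y), 36 mm high, 0.11 kg; sides upright up to 20 mm, narrower (48 mm) above. May be absent. Origin: centre of its underside; lies flat at the start with its long side roughly pointing away from the robot; grip it across the width from above, near the middle.
- stapler: desk stapler, black foot 140 mm long (its x), 42 mm wide (y), 12 mm high; grey upper arm 136 x 34 mm whose sides stand between 36 and 56 mm up; overall 56 mm high, 0.26 kg. May be absent. Origin: centre of its underside; lies flat at the start with its long side roughly pointing away from the robot; grip it across the width from above, near the middle.
- handset: cordless phone handset, 140 mm long (its x), 46 mm wide (y), 26 mm high, 0.15 kg, black. May be absent. Origin: centre of its underside; lies flat at the start with its long side roughly pointing away from the robot; grip it across the width from above, near the middle.
- drive: portable drive in an aluminium case, 120 mm long (its x), 46 mm wide (y), 22 mm high, 0.18 kg. May be absent. Origin: centre of its underside; lies flat at the start with its long side roughly pointing away from the robot; grip it across the width from above, near the middle.
- plant: potted plant, pot 84 mm across and 75 mm high, leaves up to 165 mm; bystander beyond the coaster. Origin: centre of its underside
- notebook: closed grey notebook, 160 x 110 x 14 mm; bystander to the right of the slide. Origin: centre of its underside
Not all that is in view belongs to the job. Leave any yellow look-alike of the drive alone.

How it is judged:
By the outcome, as a careful person would: the job done as asked, in the order asked, and still so for the second after the job is handed in, with the robot touching nothing.
Of mouse, stapler, handset, drive only 2 to 3 are there at a start; the rules pass over those that are not, and their reading is None.
At some moment in a run one of cup, stapler may be knocked a few centimetres aside while the robot is not near it.
Once in a run the grip may slacken for a moment while it holds something.
It also fails if it takes over 210 s, if anything falls off the work surface, if the arm or the gripper's body presses on something with over 40 N, if the wrist force passes 120 N, or if a joint passes its speed limit or range.

### The arm

A 6-joint arm with a two-finger parallel gripper is mounted at the origin on the work surface. World frame = base frame: x ahead of the robot, y to its left, z up, the work surface at z = 0. Lengths are in mm, angles in degrees, forces in N, time in s.
With the tool pointing down it reaches from about 300 to 850 mm from the base axis. Payload 4.2 kg.
Tool frame: the origin (TCP) lies midway between the tips of the shut fingers; the grasp point (between the pads) lies 19 mm behind it; z points along the fingers, y is the line along which they close (so a half turn about z gives the same grasp; the last joint's range is limited). The gripper opens to 91 mm and grips with 3 to 60 N. Pads are 32 mm wide; open, the fingers measure 118 mm over their backs; the gripper's body (76 mm by 178 mm) begins 60 mm behind the grasp point.
Start: joints at [75.287, 18.312, 89.639, -0, 72.044, -1.146], TCP at [134.893, 558.973, 183.276] pointing down, gripper open.
Joint ranges: [-177.97, 177.97], [-48.28, 115.42], [12.27, 149.76], [-77.06, 257.06], [2.81, 150.46], [-146.56, 146.56]. Speed limits (degrees/s): [147.25, 147.25, 180, 180, 180, 180].

### API

Orientations are given as [roll, pitch, yaw] about the fixed x, y, z axes, in that order (R = Rz(yaw) Ry(pitch) Rx(roll)).
In Python, from workcell import env gives the robot as it stands.
- The arm moves only by the tool send_rows, never from a script. Its argument "steps" is a list that holds one entry, the list of rows, each a list of 5 numbers: the shift along the tool's x, y, z scaled (see below), then the turn about the tool's z scaled (see below), then the opening, from 0 (shut) to 1 (fully open). In form: [[[dx, dy, dz, yaw, fingers], ...]]. A call has 1 to 5 rows; each row shifts and turns the commanded pose from where the row before left it, along the tool's axes as they then stand; what a row does not reach is not made up. The controller multiplies each number of a shift by 0.04 m and each number of a turn by 0.12 rad. A row lasts 1/12 s, in which the tool goes at most 41.7 mm and 7.16 degrees, less where a joint would pass 70% of its speed; a pose out of reach is approached as far as the arm can. A call with a number of a shift or a turn outside -1 to 1 is refused whole. A call with a gripper value outside its range is refused whole. The fingers move at their own pace and stop on an object; "squeeze" is the grip in N (left out, the last holds). Time passes only in rows, so rows that do not move let the fingers close. It gives the time, the measured TCP pose, the force, the opening and the grip force at its end, in the units of the state.
- env.state(): the state, without advancing time (a new reading comes with each control period).
- env.grab_frame(name): name is "scene" or "side" or "wrist"; returns a dict with "pixels" (400x640x3 uint8, red, green, blue), "depth" (400x640 float32, mm along the optical axis (not along the pixel's ray), 0 where there is no reading), "intrinsics" (3x3 intrinsics, pixels), "cam_to_world" (4x4, takes a point from camera to world coordinates). Camera axes: x right, y down, z forward; pixel columns grow to the right and rows downward; lengths in mm; the calibration is good to about 2 mm. A picture is of the moment at which its call begins.
- env.job_done(): hands the job in; it is judged then, once.
The state is a dict: "time_s": time; "qpos": joint angles; "qvel": joint speeds; "effort": joint torques, N m; "ee_pos": TCP position; "ee_rot": TCP orientation; "force": force on the tool from outside, world axes, zero at the start; "torque": the same for the moment, N m; "gripper_width": finger opening in mm; "gripper_force": force on a finger pad.
Only numpy, scipy, OpenCV 4.12 (cv2) and the standard library are available. Lean on these libraries where they do the work, as an engineer would, in place of code of your own. Each camera call takes 0.05 s, during which the arm holds its last target. There are 200 camera calls.

## Working session

There is one attempt and no reset: what is moved stays moved. The work goes in short steps, Python scripts to look and compute and a tool call to move; the robot and the scene stay as the last step left them, time stands still between calls to the robot, and variables do not carry over. Pictures are saved under pics/ and viewed, at most 14 in all, crops included, and the job is handed in when it is done.

Besides the shell and the picture viewer there is one more tool, called after ">>>" as name(argument=value, ...), one argument or row to a line, values as JSON. send_rows: Moves the arm, as the interface text tells. Shifts and turns lie within -1 to 1; 1 stands for 0.04 m of shift or 0.12 rad of turn. Its arguments: {"type":"object","properties":{"steps":{"type":"array"},"squeeze":{"type":"number"}},"required":["steps"]}

```bash
ls; mkdir -p pics; cat > h.py <<'E'
from workcell import env
import numpy as np, cv2
def snap(cam,name):
    f=env.grab_frame(cam); cv2.imwrite(f'pics/{name}.png',f['pixels'][:,:,::-1]); np.savez(f'pics/{name}.npz',**f); return f
def load(name): return np.load(f'pics/{name}.npz')
def cloud(f):
    d=f['depth'];K=f['intrinsics'];v,u=np.mgrid[:d.shape[0],:d.shape[1]]
    P=np.stack([(u-K[0,2])*d/K[0,0],(v-K[1,2])*d/K[1,1],d],-1)
    T=f['cam_to_world'];W=P@T[:3,:3].T+T[:3,3];W[d==0]=np.nan;return W
E
python3 - <<'E'
from h import *
print(env.state())
for c in ['scene','side','wrist']:
    f=snap(c,c+'0');print(c,f['cam_to_world'].round(2).tolist(),f['intrinsics'].tolist())
E
```

```text
pics
{'time_s': 0.0, 'qpos': array([ 7.52865376e+01,  1.83491154e+01,  8.97075084e+01, -2.26965539e-04,
        7.20430580e+01, -1.14583218e+00]), 'qvel': array([ 0.0077561 ,  0.04705131,  0.0079197 ,  0.04939622, -0.03996439,
        0.06080248]), 'effort': array([ 1.98223388e-03, -4.12473428e+01, -2.31979609e+01,  7.28976564e-02,
        4.55199892e-02, -1.21119401e-04]), 'ee_pos': array([134.74647727, 558.40457762, 182.438176  ]), 'ee_rot': array([-1.79900334e+02, -1.77761160e-03,  1.66432438e+02]), 'force': array([ 0.45061015, -0.49253495,  0.23897671]), 'torque': array([-0.01261708, -0.00718242,  0.05473038]), 'gripper_force': 0.0, 'gripper_width': 91.7157640315003}
scene [[0.25, 0.66, -0.71, 1621.88], [0.97, -0.17, 0.18, -317.3], [0.0, -0.74, -0.68, 1153.27], [0.0, 0.0, 0.0, 1.0]] [[478.44398125709967, 0.0, 324.7350321922254], [0.0, 478.44398125709967, 204.35395368991757], [0.0, 0.0, 1.0]]
side [[0.81, -0.42, 0.41, 9.27], [-0.59, -0.59, 0.55, -625.13], [0.01, -0.69, -0.72, 852.67], [0.0, 0.0, 0.0, 1.0]] [[400.1045499953951, 0.0, 311.71898686986424], [0.0, 400.1045499953951, 198.40524874210473], [0.0, 0.0, 1.0]]
wrist [[0.24, 0.93, 0.27, 59.28], [0.97, -0.23, -0.07, 576.17], [-0.0, 0.28, -0.96, 383.18], [0.0, 0.0, 0.0, 1.0]] [[310.02522309186674, 0.0, 321.949101988743], [0.0, 310.02522309186674, 199.37130403980888], [0.0, 0.0, 1.0]]
```

View pics/scene0.png

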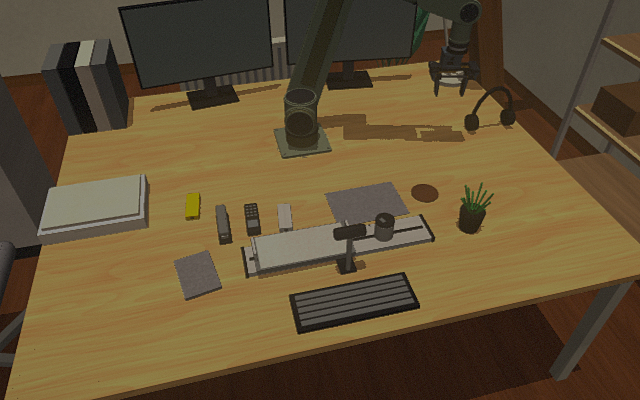

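View pics/side0.png

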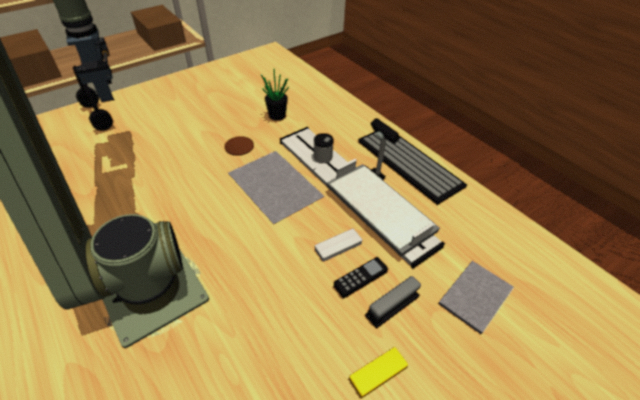

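Both views show three gadgets: drive, handset and stapler, at side pixels (339,244), (360,277) and (393,300). The cup is at (323,148), the coaster at (239,146), the mat at (277,186), and the carrier at about (383,212). The yellow look-alike is at (378,371). Next I'll measure them from the depth.

```bash
cat >> h.py <<'E'
def rect(f,seed,r,zlo,zhi,mask=None):
    """min-area rectangle of cloud points near pixel seed, height in band"""
    W=cloud(f);c=W[seed[1],seed[0]]
    m=(W[...,2]>zlo)&(W[...,2]<zhi)&(np.hypot(W[...,0]-c[0],W[...,1]-c[1])<r)
    if mask is not None:m&=mask
    n,l,_,_=cv2.connectedComponentsWithStats(m.astype(np.uint8))
    ls=l[seed[1]-3:seed[1]+4,seed[0]-3:seed[0]+4];ls=ls[ls>0]
    if len(ls)==0:return c.round(1),'none'
    p=W[l==np.bincount(ls).argmax()]
    (cx,cy),(w,h),a=cv2.minAreaRect(p[:,:2].astype(np.float32))
    if w<h:w,h,a=h,w,a+90
    return dict(c=(round(cx),round(cy)),size=(round(w),round(h)),long_axis=round((a+90)%180-90,1),ztop=np.nanpercentile(p[:,2],[50,98]).round(1),med=np.median(p[:,:2],0).round(1),n=len(p))
E
python3 - <<'E'
from h import *
S=load('side0');C=load('scene0')
for nm,s in dict(drive=(339,244),handset=(360,277),stapler=(395,296)).items():
    for z in [(8,80),(15,80)]: print(nm,z,rect(S,s,110,*z))
for nm,s in dict(drive=(285,215),handset=(252,215),stapler=(223,222)).items():
    for z in [(8,80),(15,80)]: print('scene',nm,z,rect(C,s,110,*z))
print('cup',rect(S,(323,138),60,75,110),rect(C,(384,219),60,80,110))
print('carrier',rect(S,(383,205),220,35,50),rect(C,(310,244),220,35,50))
print('tab',rect(S,(343,168),60,55,90),rect(S,(420,243),60,55,90))
for f,cs,ms in((S,(239,146),(277,186)),(C,(425,193),(370,202))):
    im=f['pixels'].astype(int);W=cloud(f)
    print('coaster',rect(f,cs,80,-10,12,(im[...,0]<140)),'mat',rect(f,ms,200,-10,12,(im[...,0]-im[...,2]<30)))
    for p in (cs,ms):print(W[p[1],p[0]],im[p[1],p[0]])
W=cloud(S);print('plant',W[108,277],'desk',W[320,250],W[230,420-200])
E
```

```text
drive (8, 80) {'c': (442, -157), 'size': (121, 48), 'long_axis': -7.3, 'ztop': array([21.7, 25.1]), 'med': array([ 437.7, -161. ]), 'n': 776}
drive (15, 80) {'c': (442, -157), 'size': (121, 48), 'long_axis': -6.2, 'ztop': array([21.9, 25.1]), 'med': array([ 439.3, -158.9]), 'n': 699}
handset (8, 80) {'c': (424, -267), 'size': (141, 46), 'long_axis': -2.9, 'ztop': array([25.8, 29.7]), 'med': array([ 417.1, -270.7]), 'n': 1068}
handset (15, 80) {'c': (424, -267), 'size': (141, 46), 'long_axis': -2.9, 'ztop': array([26. , 29.8]), 'med': array([ 418.2, -269.8]), 'n': 989}
stapler (8, 80) {'c': (438, -367), 'size': (140, 42), 'long_axis': -2.2, 'ztop': array([54. , 58.6]), 'med': array([ 426.9, -372.6]), 'n': 1311}
stapler (15, 80) {'c': (437, -365), 'size': (135, 35), 'long_axis': 0.0, 'ztop': array([55.2, 58.7]), 'med': array([ 423.4, -367.9]), 'n': 984}
scene drive (8, 80) {'c': (445, -159), 'size': (128, 46), 'long_axis': -6.8, 'ztop': array([20.4, 25.9]), 'med': array([ 453.9, -160.3]), 'n': 359}
scene drive (15, 80) {'c': (445, -159), 'size': (128, 45), 'long_axis': -6.8, 'ztop': ar
[... 1530 characters left out ...]
xis': -88.8, 'ztop': array([3.3, 6.7]), 'med': array([428. , 127.9]), 'n': 3377}
[430.10497407 354.45258669   8.39791342] [99 53 30]
[434.91708015 128.77627646   0.9887786 ] [134 126 121]
coaster {'c': (434, 363), 'size': (108, 104), 'long_axis': -18.9, 'ztop': array([3.6, 9.6]), 'med': array([438.2, 360.3]), 'n': 430} mat {'c': (435, 139), 'size': (263, 183), 'long_axis': -88.8, 'ztop': array([1.8, 7.5]), 'med': array([436.4, 133.1]), 'n': 2322}
[442.17649544 361.89802717   5.44934616] [86 55 35]
[435.42442027 153.90852483   1.83151929] [93 85 77]
plant [613.76067881 403.55650599  58.74136634] desk [ 152.0153929  -200.61879799   -0.90574915] [ 2.17058866e+02  7.57410536e+01 -8.84935988e-02]
```

>>> send_rows(
  steps=[
    [[0,0,0,-0.99,1],[0,0,0,-0.99,1],[-0.75,-0.66,0,0,1],[-0.75,-0.66,0,0,1],[-0.75,-0.66,0,0,1]],
  ],
  squeeze=25,
)

```text
time_s: 0.57
ee_pos: [225.3, 478.9, 182.8]
ee_rot: [-180.0, -0.0, -179.8]
force: [2.0, -0.4, 0.0]
gripper_width: 91.4
gripper_force: 0.0
```

>>> send_rows(
  steps=[
    [[-0.75,-0.66,0,0,1],[-0.75,-0.66,0,0,1],[-0.75,-0.66,0,0,1],[-0.75,-0.66,0,0,1],[-0.75,-0.66,0,0,1]],
  ],
)

```text
time_s: 0.98
ee_pos: [376.1, 346.3, 183.1]
ee_rot: [180.0, -0.0, -179.9]
force: [1.3, 0.7, -0.5]
gripper_width: 91.0
gripper_force: 0.0
```

>>> send_rows(
  steps=[
    [[-0.75,-0.66,0,0,1],[-0.75,-0.66,0,0,1],[-0.75,-0.66,0,0,1],[0,0,0,0,1],[0,0,0,0,1]],
  ],
)

```text
time_s: 1.4
ee_pos: [466.1, 267.4, 182.7]
ee_rot: [-180.0, -0.1, 179.8]
force: [-0.1, -0.1, -0.7]
gripper_width: 91.3
gripper_force: 0.0
```

```bash
python3 - <<'E'
from h import *
for c,s in (('side',(323,138)),('scene',(384,219))):
    f=snap(c,c+'1');print(rect(f,s,60,75,110))
W=cloud(load('side0'));m=(W[...,2]>80)&(W[...,1]>300)&(W[...,0]>450)&(W[...,2]<180)
print('plant',np.nanmin(W[m],0),np.nanmax(W[m],0))
E
```

```text
{'c': (613, 137), 'size': (65, 60), 'long_axis': 34.1, 'ztop': array([93.5, 97.4]), 'med': array([608.6, 129.9]), 'n': 296}
{'c': (619, 135), 'size': (64, 60), 'long_axis': -18.3, 'ztop': array([92.5, 97.8]), 'med': array([625.1, 132.5]), 'n': 277}
plant [584.64327363 300.91055522  80.05557077] [2269.46281222  484.41695242  164.74665256]
```

>>> send_rows(
  steps=[
    [[-0.75,-0.66,0,0,1],[-0.75,-0.66,0,0,1],[-0.75,-0.66,0,0,1],[-0.75,-0.66,0,0,1],[-0.75,-0.66,0,0,1]],
  ],
)

```text
time_s: 1.92
ee_pos: [615.4, 137.8, 183.4]
ee_rot: [180.0, -0.0, -179.8]
force: [0.8, 0.9, 0.1]
gripper_width: 91.2
gripper_force: 0.0
```

>>> send_rows(
  steps=[
    [[0,0,0,0,1],[0,0,0,0,1]],
  ],
)

```text
time_s: 2.08
ee_pos: [615.3, 137.3, 182.5]
ee_rot: [180.0, -0.1, -180.0]
force: [-1.3, -0.2, -1.2]
gripper_width: 91.1
gripper_force: 0.0
```

```bash
python3 - <<'E'
from h import *
f=snap('wrist','wrist1');W=cloud(f);T=f['cam_to_world'];print(env.state()['ee_pos'].round(1))
m=(W[...,2]>80)&(W[...,2]<105)&(np.hypot(W[...,0]-615,W[...,1]-136)<70)
p=W[m];print(cv2.minAreaRect(p[:,:2].astype(np.float32)),np.nanmedian(p,0),len(p))
E
```

```text
[614.3 138.2 182.8]
((616.94384765625, 136.37896728515625), (61.73542022705078, 61.7967529296875), 88.51692199707031) [615.36803467 136.77170539  93.26903968] 3144
```

>>> send_rows(
  steps=[
    [[0,-0.03,0.8,0,1],[0,0,0.8,0,1],[0,0,0.8,0,1],[0,0,0.7,0,1],[0,0,0.4,0,1]],
  ],
)

```text
time_s: 2.55
ee_pos: [611.3, 137.8, 40.3]
ee_rot: [-180.0, -0.3, -179.8]
force: [1.0, -0.2, -0.1]
gripper_width: 91.2
gripper_force: 0.0
```

>>> send_rows(
  steps=[
    [[0,0,0,0,1],[0,0,0,0,0.4],[0,0,0,0,0.4],[0,0,0,0,0.4],[0,0,0,0,0.4]],
  ],
)

```text
time_s: 2.97
ee_pos: [616.1, 136.4, 45.1]
ee_rot: [180.0, 0.2, -179.9]
force: [-0.8, 0.5, -0.4]
gripper_width: 67.5
gripper_force: 0.0
```

>>> send_rows(
  steps=[
    [[0,0,0,0,0.4],[0,0,0,0,0.4],[0,0,0,0,0.4],[0,0,0,0,0.4]],
  ],
)

```text
time_s: 3.3
ee_pos: [616.3, 136.7, 44.9]
ee_rot: [179.9, 0.2, -180.0]
force: [-0.6, 2.6, 6.2]
gripper_width: 62.2
gripper_force: 25.0
```

>>> send_rows(
  steps=[
    [[0,0,-0.3,0,0.3],[0,0,-0.6,0,0.3],[0,0,-0.6,0,0.3],[0.25,0.3,0,0,0.3],[0.5,0.62,0,0,0.3]],
  ],
  squeeze=40,
)

```text
time_s: 3.72
ee_pos: [587.3, 171.0, 104.0]
ee_rot: [-180.0, 0.2, 179.8]
force: [0.3, 0.4, -2.2]
gripper_width: 62.2
gripper_force: 40.0
```

>>> send_rows(
  steps=[
    [[0.57,0.7,0,0,0.3],[0.57,0.7,0,0,0.3],[0.57,0.7,0,0,0.3],[0.57,0.7,0,0,0.3],[0.57,0.7,0,0,0.3]],
  ],
)

```text
time_s: 4.13
ee_pos: [468.4, 313.1, 101.9]
ee_rot: [-179.9, -0.1, -180.0]
force: [-0.4, 0.7, -1.8]
gripper_width: 61.9
gripper_force: 40.0
```

>>> send_rows(
  steps=[
    [[0.57,0.7,0,0,0.3],[0.38,0.5,0,0,0.3],[0,0,0,0,0.3],[0,0,0,0,0.3]],
  ],
)

```text
time_s: 4.47
ee_pos: [431.0, 360.8, 102.1]
ee_rot: [-179.9, -0.1, -179.8]
force: [0.5, -1.0, -2.2]
gripper_width: 61.7
gripper_force: 40.0
```

>>> send_rows(
  steps=[
    [[-0.07,0.04,0.5,0,0.3],[0,0,0.6,0,0.3],[0,0,0.5,0,0.3],[0,0,0.1,0,0.3],[0,0,0,0,0.3]],
  ],
)

```text
time_s: 4.88
ee_pos: [435.0, 360.2, 33.4]
ee_rot: [-179.8, -0.2, 180.0]
force: [-0.0, -0.3, -1.6]
gripper_width: 62.0
gripper_force: 40.0
```

>>> send_rows(
  steps=[
    [[0,0,0.05,0,0.3],[0,0,0.03,0,0.3],[0,0,0,0,0.3]],
  ],
)

```text
time_s: 5.13
ee_pos: [436.6, 362.3, 33.0]
ee_rot: [179.9, 0.1, -180.0]
force: [0.1, 0.2, -0.7]
gripper_width: 62.9
gripper_force: 4.0
```

>>> send_rows(
  steps=[
    [[0,0,0.03,0,0.3],[0,0,0.03,0,0.3],[0,0,0,0,0.3]],
  ],
)

```text
time_s: 5.38
ee_pos: [436.1, 362.3, 30.1]
ee_rot: [180.0, 0.0, -179.9]
force: [-0.7, -0.5, -0.6]
gripper_width: 62.1
gripper_force: 40.0
```

```bash
python3 - <<'E'
from h import *
f=snap('side','side2');print(env.state()['gripper_force'],env.state()['force'],env.state()['ee_pos'])
cv2.imwrite('pics/c2.png',cv2.resize(f['pixels'][60:200,140:340,::-1],None,fx=3,fy=3,interpolation=3))
E
```

```text
40.00133089721203 [ 0.21078787  0.08186155 -0.86790995] [436.13018542 362.26827205  30.06801615]
```

View pics/c2.png

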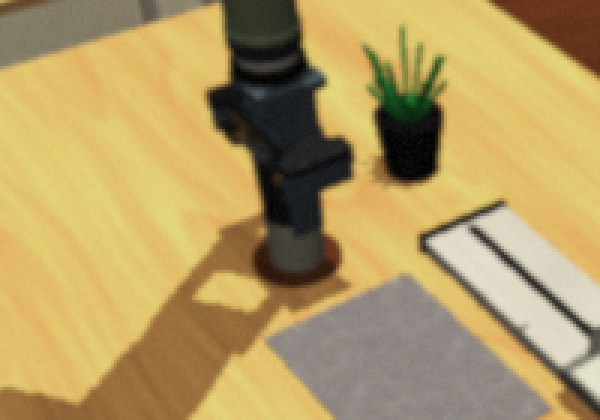

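The crop shows the cup upright on the coaster at about (297,262). I'm releasing it and moving on to the drive.

>>> send_rows(
  steps=[
    [[0,0,0.02,0,0.3],[0,0,0,0,0.72],[0,0,0,0,0.85],[0,0,0,0,1],[0,0,0,0,1]],
  ],
  squeeze=30,
)

```text
time_s: 5.85
ee_pos: [435.8, 362.0, 28.8]
ee_rot: [-180.0, -0.0, -180.0]
force: [0.1, -0.0, 0.8]
gripper_width: 83.1
gripper_force: 0.0
```

>>> send_rows(
  steps=[
    [[0,0,0,0,1],[0,0,-0.4,0,1],[0,0,-0.9,0,1],[0,0,-0.9,0,1],[0,0,-0.7,0,1]],
  ],
)

```text
time_s: 6.27
ee_pos: [436.2, 362.3, 147.2]
ee_rot: [179.9, 0.1, -180.0]
force: [1.8, 0.4, -0.0]
gripper_width: 91.2
gripper_force: 0.0
```

>>> send_rows(
  steps=[
    [[0,-0.5,0,0.5,1],[0,-1,0,0.52,1],[0,-1,0,0,1],[0,-1,0,0,1],[0,-1,0,0,1]],
  ],
)

```text
time_s: 6.68
ee_pos: [418.3, 181.4, 144.8]
ee_rot: [-180.0, 0.0, 173.1]
force: [0.8, -0.2, 0.1]
gripper_width: 91.0
gripper_force: 0.0
```

```bash
python3 - <<'E'
from h import *
f=snap('side','side3');print(env.state()['ee_pos'])
W=cloud(f);m=(W[...,2]>60)&(W[...,2]<95)&(np.hypot(W[...,0]-434,W[...,1]-362)<70)
p=W[m];print(cv2.minAreaRect(p[:,:2].astype(np.float32)),np.median(p,0),np.percentile(p[:,2],98))
for nm,s in dict(drive=(339,244),handset=(360,277),stapler=(395,296)).items(): print(nm,rect(f,s,110,8,80))
E
```

```text
[415.90792361 174.73813326 144.49882455]
((432.2239685058594, 362.5985107421875), (61.38426208496094, 58.52313232421875), 82.73393249511719) [429.75007123 351.75037419  78.39123707] 83.05061625050242
drive {'c': (441, -157), 'size': (121, 48), 'long_axis': -6.3, 'ztop': array([21.8, 25. ]), 'med': array([ 437.1, -160.5]), 'n': 776}
handset {'c': (424, -267), 'size': (140, 46), 'long_axis': -2.9, 'ztop': array([25.8, 29.6]), 'med': array([ 417. , -270.8]), 'n': 1071}
stapler {'c': (438, -367), 'size': (141, 41), 'long_axis': -1.7, 'ztop': array([53.8, 58.6]), 'med': array([ 426.5, -372.7]), 'n': 1312}
```

```bash
cat >> h.py <<'E'
def go(x,y,z,yaw=None,step=1.0):
    """units (tool axes) from the pose as it stands to a target; n rows at 'step' units"""
    s=env.state();p=s['ee_pos'];a=np.radians(s['ee_rot'][2]);d=np.array([x,y,z])-p
    u=np.array([np.cos(a)*d[0]+np.sin(a)*d[1],np.sin(a)*d[0]-np.cos(a)*d[1],-d[2]])/40
    n=int(np.ceil(np.linalg.norm(u)/step));t=0
    if yaw is not None:t=-((yaw-s['ee_rot'][2]+90)%180-90)/np.degrees(.12)
    print('at',p.round(1),s['ee_rot'].round(1),'total',u.round(2),'n',n,'per row',(u/max(n,1)).round(3),'turn',round(t,2))
E
python3 -c "
from h import *
go(443,-158,144.5)"
```

```text
at [415.9 174.7 144.5] [-1.796e+02 -1.000e-01  1.729e+02] total [-1.69 -8.17 -0.  ] n 9 per row [-0.188 -0.908 -0.   ] turn 0
```

>>> send_rows(
  steps=[
    [[-0.19,-0.91,0,0,1],[-0.19,-0.91,0,0,1],[-0.19,-0.91,0,0,1],[-0.19,-0.91,0,0,1],[-0.19,-0.91,0,0,1]],
  ],
)

```text
time_s: 7.15
ee_pos: [434.5, -3.8, 145.0]
ee_rot: [180.0, 0.0, 173.0]
force: [-0.5, -0.5, 0.1]
gripper_width: 91.3
gripper_force: 0.0
```

>>> send_rows(
  steps=[
    [[-0.19,-0.91,0,0,1],[-0.19,-0.91,0,0,1],[-0.19,-0.91,0,0,1],[-0.19,-0.91,0,0,1],[0,0,0,0,1]],
  ],
)

```text
time_s: 7.57
ee_pos: [448.2, -156.2, 144.9]
ee_rot: [-179.8, 0.1, 172.7]
force: [1.0, -0.1, 1.1]
gripper_width: 90.9
gripper_force: 0.0
```

>>> send_rows(
  steps=[
    [[0,0,0,0,1]],
  ],
)

```text
time_s: 7.65
ee_pos: [447.1, -151.8, 144.6]
ee_rot: [180.0, -0.0, 172.8]
force: [-0.3, 0.7, 1.0]
gripper_width: 91.3
gripper_force: 0.0
```

```bash
python3 - <<'E'
from h import *
go(443,-158,5,173)
f=snap('wrist','wrist2');W=cloud(f)
for c,r in(((443,-158),85),((427,-267),80)):
    m=(W[...,2]>14)&(W[...,2]<40)&(np.hypot(W[...,0]-c[0],W[...,1]-c[1])<r)
    p=W[m]; print(cv2.minAreaRect(p[:,:2].astype(np.float32)),np.median(p,0),len(p))
E
```

```text
at [ 447.1 -151.8  144.6] [180.   -0.  172.8] total [ 0.08 -0.17  3.49] n 4 per row [ 0.02  -0.042  0.872] turn -0.03
((444.9393005371094, -158.949462890625), (46.096492767333984, 118.10612487792969), 82.9149169921875) [ 440.25352379 -158.451127     21.20060308] 4591
((426.9052734375, -267.6250915527344), (45.08653259277344, 137.4642791748047), 86.92859649658203) [ 415.28208281 -265.96370333   25.4514294 ] 5129
```

>>> send_rows(
  steps=[
    [[0.07,-0.17,0.8,0,1],[0,0,0.9,0,1],[0,0,0.9,0,1],[0,0,0.6,0,1],[0,0,0.15,0,1]],
  ],
)

```text
time_s: 8.12
ee_pos: [440.3, -153.9, 7.5]
ee_rot: [179.9, -0.5, 173.2]
force: [0.3, -0.3, 0.6]
gripper_width: 91.3
gripper_force: 0.0
```

>>> send_rows(
  steps=[
    [[0,0,0,0,1],[0,0,0,0,1],[0,0,0,0,1]],
  ],
)

```text
time_s: 8.37
ee_pos: [445.1, -156.9, 12.5]
ee_rot: [-180.0, 0.2, 173.1]
force: [0.0, -0.9, 0.4]
gripper_width: 91.6
gripper_force: 0.0
```

>>> send_rows(
  steps=[
    [[0,-0.03,0.17,0,1],[0,0,0,0,0.5],[0,0,0,0,0.3],[0,0,0,0,0.3],[0,0,0,0,0.3]],
  ],
)

```text
time_s: 8.78
ee_pos: [443.5, -158.2, 4.3]
ee_rot: [-180.0, 0.0, 173.0]
force: [-0.9, -0.4, 0.6]
gripper_width: 67.5
gripper_force: 0.0
```

>>> send_rows(
  steps=[
    [[0,0,0,0,0.3],[0,0,0,0,0.3],[0,0,0,0,0.3],[0,0,0,0,0.3],[0,0,0,0,0.3]],
  ],
)

```text
time_s: 9.2
ee_pos: [443.3, -158.1, 4.0]
ee_rot: [180.0, -0.0, 173.0]
force: [0.1, 0.5, -0.6]
gripper_width: 34.2
gripper_force: 0.0
```

```bash
python3 - <<'E'
from h import *
f=snap('side','side4');print(env.state()['gripper_force'],env.state()['gripper_width'])
cv2.imwrite('pics/c4.png',cv2.resize(f['pixels'][160:340,270:470,::-1],None,fx=3,fy=3,interpolation=3))
E
```

```text
0.0 30.1626594372918
```

View pics/c4.png

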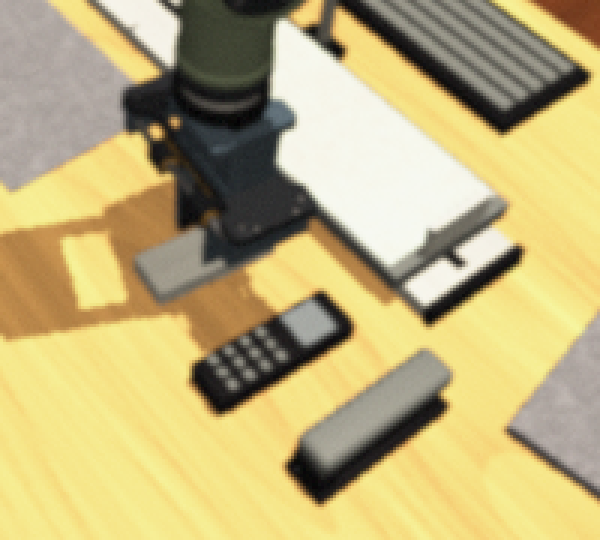

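The crop shows the gripper over the drive at (215,240), but the fingers seem to have closed past 46 mm without gripping. I'll check with the wrist camera.

```bash
python3 - <<'E'
from h import *
f=snap('wrist','wrist4');W=cloud(f)
print(env.state()['ee_pos'],env.state()['qpos'])
m=(W[...,2]>14)&(W[...,2]<30)&(np.hypot(W[...,0]-443,W[...,1]+158)<100)
p=W[m]; print(cv2.minAreaRect(p[:,:2].astype(np.float32)),np.median(p,0),len(p))
E
```

```text
[ 443.3442026  -158.09001726    3.98464477] [-2.10297640e+01  2.04962219e+01  1.16964624e+02  8.10630635e-03
  4.25444146e+01 -1.04067616e+02]
((440.1279296875, -196.6285400390625), (122.4817886352539, 120.26914978027344), 82.29981231689453) [ 422.93506553 -161.63270225   21.26692408] 11230
```

View pics/wrist4.png

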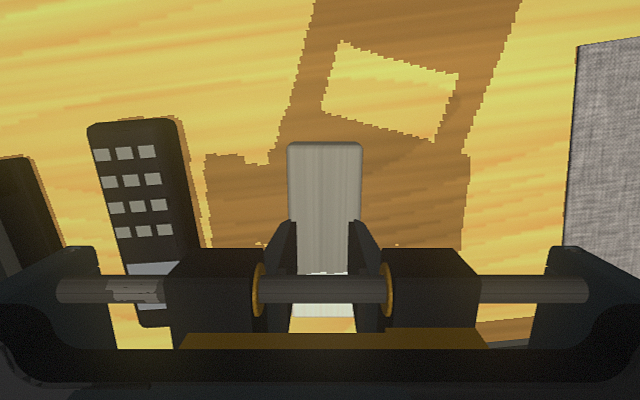

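```bash
python3 - <<'E'
from h import *
f=load('pics/wrist4'.split('/')[1]);W=cloud(f);print(f['cam_to_world'].round(3).tolist())
for r in (225,240,260,285,310):
    print(r,[ (c,W[r,c].round(0).tolist()) for c in (272,282,290,300,325,345,352,358,368,376)])
s=env.state();print(s['gripper_width'],s['gripper_force'],s['time_s'],s['force'])
E
```

```text
[[0.123, 0.953, 0.277, 366.169], [0.992, -0.117, -0.035, -149.667], [-0.001, 0.279, -0.96, 204.671], [0.0, 0.0, 0.0, 1.0]]
225 [(272, [440.0, -195.0, -1.0]), (282, [425.0, -180.0, 43.0]), (290, [426.0, -176.0, 40.0]), (300, [434.0, -172.0, 20.0]), (325, [436.0, -157.0, 22.0]), (345, [437.0, -144.0, 22.0]), (352, [431.0, -141.0, 40.0]), (358, [430.0, -138.0, 44.0]), (368, [448.0, -127.0, -1.0]), (376, [449.0, -122.0, -0.0])]
240 [(272, [424.0, -181.0, 65.0]), (282, [425.0, -177.0, 64.0]), (290, [427.0, -174.0, 60.0]), (300, [444.0, -174.0, 21.0]), (325, [446.0, -158.0, 22.0]), (345, [448.0, -145.0, 21.0]), (352, [431.0, -143.0, 61.0]), (358, [431.0, -140.0, 61.0]), (368, [430.0, -135.0, 64.0]), (376, [460.0, -123.0, -0.0])]
260 [(272, [425.0, -179.0, 85.0]), (282, [426.0, -175.0, 83.0]), (290, [434.0, -174.0, 69.0]), (300, [458.0, -176.0, 22.0]), (325, [460.0, -159.0, 21.0]), (345, [462.0, -147.0, 21.0]), (352, [439.0, -144.0, 66.0]), (358, [431.0, -142.0, 83.0]), (368, [429.0, -138.0, 86.0]), (376, [430.0, -135.0, 86.0])]
285 [(272, [411.0, -169.0, 129.0]), (282, [411.0, -166.0, 129.0]), (290, [411.0, -164.0, 129.0]), (300, [412.0, -161.0, 129.0]), (325, [412.0, -155.0, 129.0]), (345, [413.0, -149.0, 130.0]), (352, [414.0, -147.0, 128.0]), (358, [414.0, -146.0, 129.0]), (368, [414.0, -143.0, 129.0]), (376, [415.0, -141.0, 128.0])]
310 [(272, [435.0, -177.0, 106.0]), (282, [446.0, -177.0, 90.0]), (290, [456.0, -176.0, 76.0]), (300, [496.0, -181.0, 20.0]), (325, [498.0, -164.0, 21.0]), (345, [500.0, -150.0, 21.0]), (352, [500.0, -146.0, 22.0]), (358, [451.0, -145.0, 89.0]), (368, [445.0, -141.0, 99.0]), (376, [432.0, -140.0, 115.0])]
28.260507796086646 0.0 9.3 [ 0.04787435 -0.46627458  0.26475349]
```

>>> send_rows(
  steps=[
    [[0,0,0,0,0.3],[0,0,0,0,0.3]],
  ],
)

```text
time_s: 9.47
ee_pos: [443.3, -158.1, 4.0]
ee_rot: [180.0, -0.0, 173.0]
force: [-0.4, 0.0, 0.8]
gripper_width: 27.1
gripper_force: 0.0
```

```bash
python3 - <<'E'
from h import *
for n in ('side4',):
    f=load(n);W=cloud(f)
    for r in range(225,252,2):
        print(r,[(c,W[r,c].round(0).astype(int).tolist()) for c in (331,336,341,346,351,356,361,366)])
f=load('wrist4');W=cloud(f)
for r in range(214,228,2): print(r,[W[r,c].round(0).tolist() for c in (280,286,290,294,354,360)])
E
```

```text
225 [(331, [429, -139, 83]), (336, [408, -180, 138]), (341, [410, -196, 152]), (346, [416, -206, 158]), (351, [426, -212, 157]), (356, [435, -218, 156]), (361, [445, -224, 155]), (366, [454, -231, 156])]
227 [(331, [430, -139, 75]), (336, [406, -184, 136]), (341, [414, -192, 139]), (346, [413, -210, 157]), (351, [423, -215, 155]), (356, [432, -222, 155]), (361, [440, -229, 157]), (366, [449, -236, 157])]
229 [(331, [431, -138, 65]), (336, [401, -190, 138]), (341, [411, -196, 138]), (346, [409, -214, 157]), (351, [419, -220, 155]), (356, [427, -228, 158]), (361, [438, -233, 155]), (366, [446, -240, 157])]
231 [(331, [430, -139, 58]), (336, [398, -193, 137]), (341, [410, -198, 132]), (346, [406, -218, 156]), (351, [415, -225, 156]), (356, [423, -232, 158]), (361, [434, -237, 155]), (366, [-9223372036854775808, -9223372036854775808, -9223372036854775808])]
233 [(331, [432, -138, 48]), (336, [398, -194, 131]), (341, [406, -203, 134]), (346, [402, -223, 157]), (351, [411, -229, 156]), (356, [421, -235, 156]), (361, [431, -241, 154]), (366, [440, -248, 154])]
235 [(331, [433, -137, 39]), (
[... 2120 characters left out ...]
 [429.0, -175.0, 21.0], [434.0, -138.0, 21.0], [442.0, -132.0, 0.0]]
220 [[437.0, -189.0, -1.0], [425.0, -178.0, 35.0], [426.0, -176.0, 33.0], [430.0, -175.0, 22.0], [429.0, -139.0, 37.0], [444.0, -133.0, -0.0]]
222 [[438.0, -189.0, -0.0], [425.0, -178.0, 39.0], [427.0, -176.0, 35.0], [427.0, -174.0, 34.0], [430.0, -139.0, 39.0], [430.0, -136.0, 39.0]]
224 [[424.0, -181.0, 43.0], [425.0, -177.0, 43.0], [426.0, -176.0, 39.0], [427.0, -174.0, 38.0], [430.0, -139.0, 40.0], [430.0, -136.0, 42.0]]
226 [[425.0, -180.0, 45.0], [425.0, -177.0, 46.0], [427.0, -175.0, 41.0], [427.0, -173.0, 41.0], [431.0, -140.0, 41.0], [429.0, -137.0, 46.0]]<stdin>:5: RuntimeWarning: invalid value encountered in cast
```

>>> send_rows(
  steps=[
    [[0,0,0,0,1],[0,0,0,0,1],[0,0,0,0,1],[0,0,0,0,1],[0,0,0,0,1]],
  ],
)

```text
time_s: 9.88
ee_pos: [443.3, -158.1, 4.0]
ee_rot: [180.0, -0.0, 173.0]
force: [0.4, 0.3, -0.1]
gripper_width: 57.7
gripper_force: 0.0
```

>>> send_rows(
  steps=[
    [[0,0,0,0,1],[0,0,0,0,1],[0,0,0,0,1],[0,0,0,0,1],[0,0,0,0,1]],
  ],
)

```text
time_s: 10.3
ee_pos: [443.3, -158.1, 4.0]
ee_rot: [180.0, -0.0, 173.0]
force: [0.4, -0.8, 0.5]
gripper_width: 90.2
gripper_force: 0.0
```

```bash
python3 - <<'E'
from h import *
f=snap('wrist','wrist5');W=cloud(f);s=env.state();print(s['ee_pos'],s['gripper_width'])
m=(abs(W[...,0]-432)<12)&(W[...,2]>26)&(W[...,2]<70)
for lo,hi in((-240,-160),(-156,-80)):
    q=W[m&(W[...,1]>lo)&(W[...,1]<hi)];print(len(q),np.percentile(q[:,2],[0,1,5,50]),q.min(0),q.max(0))
cv2.imwrite('pics/w5.png',f['pixels'][100:,:,::-1])
E
```

```text
[ 443.37783532 -158.09499605    4.04632349] 90.8499217240356
1174 [33.34557917 34.63398976 36.68073215 54.84093973] [ 420.17021027 -212.8486041    33.34557917] [ 443.99959422 -201.86404162   69.97235322]
846 [33.34667184 34.43485176 37.00935649 55.6133806 ] [ 432.69387581 -114.49090067   33.34667184] [ 443.98871208 -102.47249025   69.97135314]
```

View pics/w5.png

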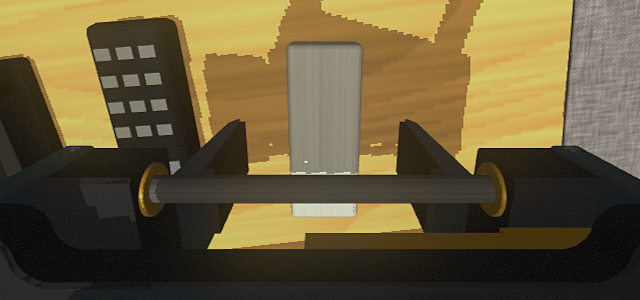

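>>> send_rows(
  steps=[
    [[0,0,0.2,0,1],[0,0,0.2,0,1],[0,0,0.12,0,1],[0,0,0,0,1],[0,0,0,0,1]],
  ],
)

```text
time_s: 10.77
ee_pos: [442.9, -157.9, -17.5]
ee_rot: [180.0, -0.1, 173.0]
force: [-0.6, 0.1, -0.3]
gripper_width: 91.4
gripper_force: 0.0
```

```bash
cat >> h.py <<'E'
def tips(name,save='tmp'):
    """lowest visible fingertip height and their depth along the camera/tool z"""
    f=load(name) if save is None else snap('wrist',name);T=f['cam_to_world'];W=cloud(f)
    w=W-T[:3,3];h=-w[...,2];return f,W,h
E
python3 - <<'E'
from h import *
s=env.state();print(s['ee_pos'],s['force'])
snap('wrist','wrist6')
for n in ('wrist0','wrist1','wrist5','wrist6'):
    f=load(n);W=cloud(f);T=f['cam_to_world']
    d=f['depth'];v=np.zeros_like(d,bool);v[215:240,225:250]=1
    h=T[2,3]-W[...,2]; q=h[v&(h>80)&(h<195)]; print(n,T[2,3].round(1),np.percentile(q,[50,95,99,100]).round(1) if len(q) else None)
E
```

```text
[ 442.8780065  -157.90266594  -17.46070589] [-0.58120619  0.07056032 -0.27443653]
wrist0 383.2 [159.6 169.3 170.4 171.5]
wrist1 383.3 [159.5 169.6 170.6 172.3]
wrist5 204.7 [159.1 169.1 170.6 171.3]
wrist6 183.3 [167.4 184.7 185.2 186.1]
```

>>> send_rows(
  steps=[
    [[0,0,0.1,0,1],[0,0,0.08,0,1],[0,0,0,0,0.4],[0,0,0,0,0.4],[0,0,0,0,0.4]],
  ],
)

```text
time_s: 11.23
ee_pos: [443.4, -158.1, -24.0]
ee_rot: [180.0, 0.0, 173.0]
force: [0.7, -0.4, 0.1]
gripper_width: 73.4
gripper_force: 0.0
```

>>> send_rows(
  steps=[
    [[0,0,0,0,0.4],[0,0,0,0,0.4],[0,0,0,0,0.4],[0,0,0,0,0.4],[0,0,0,0,0.4]],
  ],
)

```text
time_s: 11.65
ee_pos: [443.4, -158.0, -23.9]
ee_rot: [180.0, 0.0, 173.0]
force: [0.1, 0.3, -0.9]
gripper_width: 45.6
gripper_force: 30.0
```

>>> send_rows(
  steps=[
    [[0,0,-0.4,0,0.4],[0,0,-0.7,-0.3,0.4],[0,0,-0.8,-0.36,0.4],[0,0,-0.6,-0.36,0.4],[0,0,0,0,0.4]],
  ],
)

```text
time_s: 12.07
ee_pos: [446.6, -159.4, 80.4]
ee_rot: [-179.8, 0.5, -179.9]
force: [0.5, -0.4, -1.4]
gripper_width: 45.9
gripper_force: 30.0
```

>>> send_rows(
  steps=[
    [[-0.3,0.2,0,0,0.4],[-0.7,0.47,0,0,0.4],[-0.7,0.47,0,0,0.4],[-0.7,0.47,0,0,0.4],[-0.7,0.47,0,0,0.4]],
  ],
)

```text
time_s: 12.48
ee_pos: [567.7, -72.9, 73.9]
ee_rot: [180.0, -0.2, -180.0]
force: [-0.4, -0.7, -0.9]
gripper_width: 45.6
gripper_force: 30.0
```

>>> send_rows(
  steps=[
    [[-0.7,0.47,0,0,0.4],[-0.39,0.25,0,0,0.4],[0,0,0,0,0.4],[0,0,0,0,0.4]],
  ],
)

```text
time_s: 12.82
ee_pos: [610.4, -44.5, 73.4]
ee_rot: [180.0, -0.2, -179.9]
force: [-1.0, 0.4, -1.5]
gripper_width: 45.8
gripper_force: 30.0
```

```bash
python3 -c "
from h import *
go(611,-46,19,180)"
```

```text
at [610.4 -44.5  73.4] [ 180.    -0.2 -179.9] total [-0.01 -0.04  1.36] n 2 per row [-0.007 -0.019  0.68 ] turn 0.02
```

>>> send_rows(
  steps=[
    [[0,-0.04,0.4,0,0.4],[0,0,0.5,0,0.4],[0,0,0.38,0,0.4],[0,0,0.05,0,0.4],[0,0,0,0,0.4]],
  ],
)

```text
time_s: 13.23
ee_pos: [608.7, -47.8, 21.1]
ee_rot: [180.0, -0.3, 180.0]
force: [0.8, 0.9, -1.3]
gripper_width: 46.0
gripper_force: 30.0
```

>>> send_rows(
  steps=[
    [[0,0,0,0,0.4]],
  ],
)

```text
time_s: 13.32
ee_pos: [610.6, -47.8, 23.0]
ee_rot: [180.0, -0.0, -180.0]
force: [1.1, 0.0, -1.3]
gripper_width: 45.9
gripper_force: 30.0
```

Lower another 4 mm until it contacts, then open partway so the fingers stay clear of the tab.

>>> send_rows(
  steps=[
    [[0,0,0.08,0,0.4],[0,0,0.04,0,0.4],[0,0,0,0,0.4],[0,0,0,0,0.4]],
  ],
)

```text
time_s: 13.65
ee_pos: [611.0, -47.6, 18.4]
ee_rot: [180.0, 0.0, -180.0]
force: [0.0, -0.7, -1.8]
gripper_width: 45.7
gripper_force: 30.0
```

>>> send_rows(
  steps=[
    [[0,0,0,0,0.55],[0,0,0,0,0.65],[0,0,0,0,0.72],[0,0,0,0,0.72],[0,0,0,0,0.72]],
  ],
)

```text
time_s: 14.07
ee_pos: [611.0, -47.6, 18.2]
ee_rot: [180.0, 0.0, -180.0]
force: [0.4, 0.1, -0.2]
gripper_width: 65.6
gripper_force: 0.0
```

>>> send_rows(
  steps=[
    [[0,0,-0.3,0,0.72],[0,0,-0.8,0,0.72],[0,0,-0.8,0,0.72],[0.4,-0.3,0,0,1],[0,0,0,0,1]],
  ],
)

```text
time_s: 14.48
ee_pos: [594.2, -60.8, 96.2]
ee_rot: [-179.9, 0.1, -180.0]
force: [-1.4, 0.3, -1.3]
gripper_width: 75.8
gripper_force: 0.0
```

```bash
python3 - <<'E'
from h import *
go(427,-268,90,177)
f=snap('side','side5');W=cloud(f)
for nm,s in dict(handset=(360,277),stapler=(395,296)).items(): print(nm,rect(f,s,110,8,80))
for c in ('side','scene'):
    W=cloud(load('side5') if c=='side' else snap('scene','scene5'))
    m=(W[...,2]>53)&(W[...,2]<72)&(abs(W[...,0]-611)<90)&(W[...,1]<8)&(W[...,1]>-110);p=W[m];print(cv2.minAreaRect(p[:,:2].astype(np.float32)),len(p))
E
```

```text
at [594.2 -60.8  96.2] [-1.799e+02  1.000e-01 -1.800e+02] total [ 4.18 -5.18  0.15] n 7 per row [ 0.597 -0.74   0.022] turn 0.44
handset {'c': (424, -267), 'size': (140, 47), 'long_axis': -1.8, 'ztop': array([25.9, 29.8]), 'med': array([ 417.5, -271. ]), 'n': 1066}
stapler {'c': (438, -366), 'size': (140, 41), 'long_axis': -0.5, 'ztop': array([53.8, 58.6]), 'med': array([ 427.3, -372.7]), 'n': 1315}
((607.4725341796875, -47.68323516845703), (48.376487731933594, 120.61727142333984), 89.96294403076172) 475
((613.87451171875, -50.015869140625), (46.802268981933594, 122.3432846069336), 89.84288787841797) 418
```

>>> send_rows(
  steps=[
    [[0.3,-0.37,0,0,1],[0.6,-0.74,0,0,1],[0.6,-0.74,0,0,1],[0.6,-0.74,0,0,1],[0.6,-0.74,0,0,1]],
  ],
)

```text
time_s: 15.0
ee_pos: [485.8, -193.2, 92.7]
ee_rot: [179.9, -0.1, -179.9]
force: [0.6, -1.1, -0.7]
gripper_width: 91.3
gripper_force: 0.0
```

>>> send_rows(
  steps=[
    [[0.6,-0.74,0,0,1],[0.6,-0.74,0,0,1],[0.28,-0.35,0,0.44,1],[0,0,0,0,1],[0,0,0,0,1]],
  ],
)

```text
time_s: 15.42
ee_pos: [427.6, -266.1, 93.1]
ee_rot: [179.9, -0.1, 176.9]
force: [-0.3, 1.3, -1.4]
gripper_width: 91.3
gripper_force: 0.0
```

```bash
python3 - <<'E'
from h import *
f=snap('wrist','wrist7');W=cloud(f)
m=(W[...,2]>14)&(W[...,2]<40)&(np.hypot(W[...,0]-427,W[...,1]+268)<80);p=W[m]
print(cv2.minAreaRect(p[:,:2].astype(np.float32)),len(p))
go(427,-268,-24,177)
E
```

```text
((427.2746276855469, -268.5935363769531), (46.2132453918457, 137.50616455078125), 87.11034393310547) 7298
at [ 428.2 -265.6   93.3] [179.9  -0.  177. ] total [ 0.03 -0.06  2.93] n 3 per row [ 0.009 -0.021  0.977] turn 0.0
```

>>> send_rows(
  steps=[
    [[0.02,-0.06,0.6,0,1],[0,0,0.8,0,1],[0,0,0.8,0,1],[0,0,0.5,0,1],[0,0,0.23,0,1]],
  ],
)

```text
time_s: 15.88
ee_pos: [426.2, -265.8, -26.3]
ee_rot: [179.8, -0.3, 177.2]
force: [-0.0, -0.0, 0.3]
gripper_width: 91.4
gripper_force: 0.0
```

>>> send_rows(
  steps=[
    [[0,0,0,0,1],[0,0,0,0,1],[0,0,0,0,1]],
  ],
)

```text
time_s: 16.13
ee_pos: [428.5, -268.7, -22.0]
ee_rot: [-179.9, 0.1, 177.1]
force: [-0.7, -1.8, -0.5]
gripper_width: 91.0
gripper_force: 0.0
```

>>> send_rows(
  steps=[
    [[0,0,0.03,0,0.4],[0,0,0,0,0.4],[0,0,0,0,0.4],[0,0,0,0,0.4],[0,0,0,0,0.4]],
  ],
)

```text
time_s: 16.55
ee_pos: [427.0, -268.6, -24.0]
ee_rot: [-180.0, 0.0, 177.0]
force: [-0.0, 1.5, 0.9]
gripper_width: 60.9
gripper_force: 0.0
```

>>> send_rows(
  steps=[
    [[0,0,0,0,0.4],[0,0,0,0,0.4],[0,0,0,0,0.4],[0,0,0,0,0.4]],
  ],
)

```text
time_s: 16.88
ee_pos: [426.8, -268.3, -24.3]
ee_rot: [180.0, -0.0, 177.0]
force: [0.1, 1.1, 2.5]
gripper_width: 46.1
gripper_force: 30.0
```

>>> send_rows(
  steps=[
    [[0,0,-0.4,0,0.4],[0,0,-0.7,-0.14,0.4],[0,0,-0.8,-0.15,0.4],[0,0,-0.6,-0.15,0.4],[0,0,0,0,0.4]],
  ],
)

```text
time_s: 17.3
ee_pos: [429.9, -270.6, 80.1]
ee_rot: [-179.7, 0.5, -179.9]
force: [0.6, -0.8, -0.4]
gripper_width: 45.7
gripper_force: 30.0
```

>>> send_rows(
  steps=[
    [[-0.3,0.23,0,0,0.4],[-0.65,0.49,0,0,0.4],[-0.65,0.49,0,0,0.4],[-0.65,0.49,0,0,0.4],[-0.65,0.49,0,0,0.4]],
  ],
)

```text
time_s: 17.72
ee_pos: [543.1, -179.7, 74.3]
ee_rot: [180.0, -0.1, -180.0]
force: [-0.6, -0.2, -2.0]
gripper_width: 45.8
gripper_force: 30.0
```

>>> send_rows(
  steps=[
    [[-0.65,0.49,0,0,0.4],[-0.65,0.49,0,0,0.4],[-0.36,0.27,0,0,0.4],[0,0,0,0,0.4],[0,0,0,0,0.4]],
  ],
)

```text
time_s: 18.13
ee_pos: [608.7, -130.0, 73.8]
ee_rot: [180.0, -0.2, -179.9]
force: [0.5, -0.6, -0.6]
gripper_width: 45.5
gripper_force: 30.0
```

```bash
python3 -c "
from h import *
go(611,-131,18.5,180)"
```

```text
at [ 608.7 -130.    73.8] [ 180.    -0.2 -179.9] total [-0.06 -0.03  1.38] n 2 per row [-0.029 -0.013  0.692] turn 0.02
```

>>> send_rows(
  steps=[
    [[-0.04,-0.03,0.4,0,0.4],[0,0,0.5,0,0.4],[0,0,0.38,0,0.4],[0,0,0.05,0,0.4],[0,0,0,0,0.4]],
  ],
)

```text
time_s: 18.55
ee_pos: [608.7, -132.5, 21.0]
ee_rot: [180.0, -0.2, 180.0]
force: [-0.2, -0.5, -0.5]
gripper_width: 45.6
gripper_force: 30.0
```

>>> send_rows(
  steps=[
    [[0,0,0.06,0,0.4],[0,0,0.06,0,0.4],[0,0,0,0,0.4],[0,0,0,0,0.4]],
  ],
)

```text
time_s: 18.88
ee_pos: [611.1, -132.1, 18.2]
ee_rot: [-180.0, 0.1, -180.0]
force: [-0.4, 0.0, -0.8]
gripper_width: 45.7
gripper_force: 30.0
```

>>> send_rows(
  steps=[
    [[0,0,0,0,0.55],[0,0,0,0,0.65],[0,0,0,0,0.7],[0,0,0,0,0.7],[0,0,0,0,0.7]],
  ],
)

```text
time_s: 19.3
ee_pos: [611.0, -131.9, 17.8]
ee_rot: [-180.0, 0.0, -179.9]
force: [-0.5, -0.6, 0.2]
gripper_width: 63.9
gripper_force: 0.0
```

>>> send_rows(
  steps=[
    [[0,0,-0.3,0,0.7],[0,0,-0.8,0,0.7],[0,0,-0.9,0,0.7],[0.3,-0.42,0,0,1],[0.5,-0.7,0,0,1]],
  ],
)

```text
time_s: 19.72
ee_pos: [582.1, -175.8, 100.5]
ee_rot: [-179.9, 0.4, -179.7]
force: [-0.3, -0.5, -1.1]
gripper_width: 74.0
gripper_force: 0.0
```

>>> send_rows(
  steps=[
    [[0.5,-0.7,0,0,1],[0.5,-0.7,0,0,1],[0.5,-0.7,0,0,1],[0.5,-0.7,0,0,1],[0.5,-0.7,0,0,1]],
  ],
)

```text
time_s: 20.13
ee_pos: [477.9, -318.0, 97.8]
ee_rot: [-180.0, 0.0, -179.9]
force: [1.0, -0.4, -0.4]
gripper_width: 91.4
gripper_force: 0.0
```

>>> send_rows(
  steps=[
    [[0.5,-0.7,0,0,1],[0.5,-0.7,0,0,1],[0,0,0,0,1],[0,0,0,0,1]],
  ],
)

```text
time_s: 20.47
ee_pos: [438.1, -374.0, 97.6]
ee_rot: [180.0, 0.0, 179.8]
force: [0.2, 0.3, 0.2]
gripper_width: 90.9
gripper_force: 0.0
```

```bash
python3 - <<'E'
from h import *
f=snap('wrist','wrist8');W=cloud(f)
m=(W[...,2]>40)&(W[...,2]<60)&(np.hypot(W[...,0]-440,W[...,1]+367)<110);p=W[m]
print(cv2.minAreaRect(p[:,:2].astype(np.float32)),len(p))
f=snap('side','side8');print(rect(f,(395,296),110,8,80))
go(442,-367,90,180)
W=cloud(f);m=(W[...,2]>53)&(W[...,2]<78)&(abs(W[...,0]-611)<100)&(W[...,1]<5)&(W[...,1]>-165)
n,l,st,c=cv2.connectedComponentsWithStats(m.astype(np.uint8))
for i in range(1,n):
    if st[i,4]>100: print('on carrier',cv2.minAreaRect(W[l==i][:,:2].astype(np.float32)),np.median(W[l==i][:,2]))
E
```

```text
((438.0565185546875, -366.95977783203125), (34.012916564941406, 128.42848205566406), 89.9754867553711) 5929
{'c': (437, -367), 'size': (139, 41), 'long_axis': -2.0, 'ztop': array([54.1, 58.6]), 'med': array([ 424.4, -372.2]), 'n': 1267}
at [ 439.3 -372.3   97.6] [ 180.    0. -180.] total [-0.07  0.13  0.19] n 1 per row [-0.067  0.133  0.19 ] turn 0.01
on carrier ((608.1686401367188, -47.75689697265625), (121.04127502441406, 48.55329132080078), 0.0718078464269638) 63.70218568903607
on carrier ((607.87109375, -132.77793884277344), (47.35254669189453, 141.16525268554688), 89.93262481689453) 67.75012373618017
```

>>> send_rows(
  steps=[
    [[-0.04,0.13,0.6,0,1],[0,0,0.7,0,1],[0,0,0.7,0,1],[0,0,0.5,0,1],[0,0,0.09,0,1]],
  ],
)

```text
time_s: 20.98
ee_pos: [439.4, -364.3, -9.5]
ee_rot: [179.7, -0.3, -179.8]
force: [0.1, -0.0, 0.0]
gripper_width: 91.1
gripper_force: 0.0
```

>>> send_rows(
  steps=[
    [[0,0,0,0,1],[0,0,0,0,0.25],[0,0,0,0,0.25],[0,0,0,0,0.25],[0,0,0,0,0.25]],
  ],
)

```text
time_s: 21.4
ee_pos: [441.4, -368.2, -4.7]
ee_rot: [-179.9, 0.1, -179.9]
force: [-0.1, -0.3, 0.3]
gripper_width: 67.8
gripper_force: 0.0
```

>>> send_rows(
  steps=[
    [[0,0,0,0,0.25],[0,0,0,0,0.25],[0,0,0,0,0.25],[0,0,0,0,0.25],[0,0,0,0,0.25]],
  ],
)

```text
time_s: 21.82
ee_pos: [440.3, -366.8, -6.0]
ee_rot: [179.9, -0.0, 180.0]
force: [0.8, 4.7, 2.8]
gripper_width: 33.8
gripper_force: 1.7
```

>>> send_rows(
  steps=[
    [[0,0,0,0,0.25],[0,0,0,0,0.25]],
  ],
)

```text
time_s: 21.98
ee_pos: [440.3, -366.8, -6.0]
ee_rot: [179.9, -0.0, -180.0]
force: [-0.2, 3.4, 2.1]
gripper_width: 33.8
gripper_force: 30.0
```

>>> send_rows(
  steps=[
    [[0,0,-0.4,0,0.25],[0,0,-0.7,0,0.25],[0,0,-0.8,0,0.25],[0,0,-0.6,0,0.25],[0,0,0,0,0.25]],
  ],
)

```text
time_s: 22.4
ee_pos: [443.3, -370.5, 98.7]
ee_rot: [-179.6, 0.4, -179.9]
force: [2.2, -0.3, -3.1]
gripper_width: 33.9
gripper_force: 30.0
```

>>> send_rows(
  steps=[
    [[-0.3,0.27,0,0,0.25],[-0.61,0.54,0,0,0.25],[-0.61,0.54,0,0,0.25],[-0.61,0.54,0,0,0.25],[-0.61,0.54,0,0,0.25]],
  ],
)

```text
time_s: 22.82
ee_pos: [550.0, -269.3, 91.8]
ee_rot: [180.0, -0.2, -180.0]
force: [1.2, 0.3, -3.8]
gripper_width: 33.8
gripper_force: 30.0
```

>>> send_rows(
  steps=[
    [[-0.61,0.54,0,0,0.25],[-0.61,0.54,0,0,0.25],[-0.31,0.27,0,0,0.25],[0,0,0,0,0.25],[0,0,0,0,0.25]],
  ],
)

```text
time_s: 23.23
ee_pos: [610.5, -215.9, 92.0]
ee_rot: [180.0, -0.2, -179.9]
force: [0.2, 0.5, -4.0]
gripper_width: 33.9
gripper_force: 30.0
```

```bash
python3 -c "
from h import *
go(611,-216,37,180)
snap('wrist','wrist9')"
```

```text
at [ 610.5 -215.9   92. ] [ 180.    -0.2 -179.9] total [-0.01 -0.    1.38] n 2 per row [-0.006 -0.001  0.688] turn 0.02
```

View pics/wrist9.png

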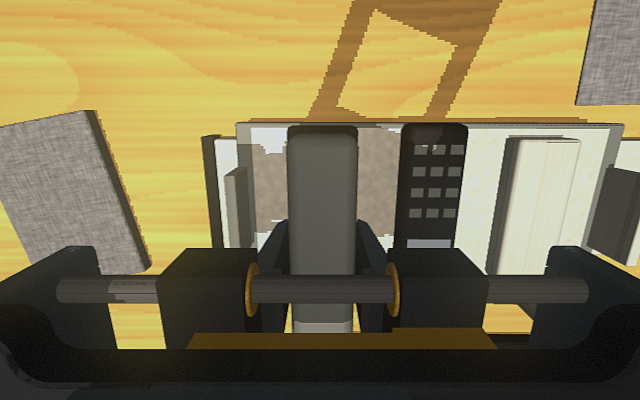

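The wrist view shows the stapler held at (322,200) over the free bay, with the handset at (433,190), the drive at (540,210) and the near tab at (235,205). I'm lowering it.

>>> send_rows(
  steps=[
    [[0,0,0.4,0,0.25],[0,0,0.5,0,0.25],[0,0,0.38,0,0.25],[0,0,0.05,0,0.25],[0,0,0,0,0.25]],
  ],
)

```text
time_s: 23.7
ee_pos: [609.3, -217.2, 39.5]
ee_rot: [180.0, -0.2, 180.0]
force: [0.1, -0.2, -3.8]
gripper_width: 33.9
gripper_force: 30.0
```

>>> send_rows(
  steps=[
    [[0,0,0.06,0,0.25],[0,0,0.03,0,0.25],[0,0,0,0,0.25],[0,0,0,0,0.25]],
  ],
)

```text
time_s: 24.03
ee_pos: [611.7, -216.6, 38.0]
ee_rot: [-180.0, 0.1, -180.0]
force: [0.1, 0.2, -3.1]
gripper_width: 34.0
gripper_force: 30.0
```

>>> send_rows(
  steps=[
    [[0,0,0.05,0,0.25],[0,0,0,0,0.25],[0,0,0,0,0.25]],
  ],
)

```text
time_s: 24.28
ee_pos: [612.0, -216.6, 36.0]
ee_rot: [-180.0, 0.1, -179.9]
force: [0.4, -0.5, 0.6]
gripper_width: 33.7
gripper_force: 30.0
```

>>> send_rows(
  steps=[
    [[0,0,0,0,0.45],[0,0,0,0,0.55],[0,0,0,0,0.58],[0,0,0,0,0.58],[0,0,0,0,0.58]],
  ],
)

```text
time_s: 24.7
ee_pos: [611.3, -216.3, 35.3]
ee_rot: [180.0, 0.0, -180.0]
force: [-0.2, 0.4, -0.3]
gripper_width: 52.9
gripper_force: 0.0
```

>>> send_rows(
  steps=[
    [[0,0,-0.3,0,0.58],[0,0,-0.7,0,0.58],[0,0,-0.8,0,0.58],[0,0,0,0,0.58],[0,0,0,0,0]],
  ],
)

```text
time_s: 25.12
ee_pos: [612.9, -216.9, 110.5]
ee_rot: [-179.9, 0.3, -180.0]
force: [0.1, -0.9, -0.5]
gripper_width: 48.6
gripper_force: 0.0
```

```bash
cat >> h.py <<'E'
def onc(name,y0,y1,cam='side'):
    f=snap(cam,name);W=cloud(f)
    m=(W[...,2]>53)&(W[...,2]<104)&(abs(W[...,0]-611)<85)&(W[...,1]<y1)&(W[...,1]>y0)
    n,l,st,c=cv2.connectedComponentsWithStats(m.astype(np.uint8))
    for i in range(1,n):
        if st[i,4]>60:
            r=cv2.minAreaRect(W[l==i][:,:2].astype(np.float32));print('obj',np.round(r[0]),np.round(r[1]),round(r[2],1),'z',np.median(W[l==i][:,2]).round())
    return f
E
python3 - <<'E'
from h import *
onc('side10',-300,40);onc('scene10',-300,40,'scene');go(611,-216,100,180)
E
```

```text
obj [608.  20.] [70. 12.] 1.0 z 71.0
obj [608. -48.] [ 49. 121.] 89.4 z 64.0
obj [ 608. -133.] [ 47. 141.] 89.5 z 68.0
obj [ 609. -218.] [140.  40.] 0.3 z 93.0
obj [ 608. -282.] [ 9. 72.] 87.8 z 75.0
obj [ 614. -219.] [141.  40.] 0.6 z 95.0
obj [614. -50.] [ 47. 123.] 89.0 z 63.0
obj [ 613. -134.] [ 47. 144.] 89.9 z 67.0
obj [ 613. -284.] [72.  8.] 0.1 z 77.0
at [ 610.8 -216.1  107.1] [ 180.   -0. -180.] total [-0.01  0.    0.18] n 1 per row [-0.006  0.003  0.179] turn 0.01
```

>>> send_rows(
  steps=[
    [[0,-0.8,0,0,0],[0,-0.9,0,0,0],[0,-0.9,0,0,0],[0,-0.7,0,0,0],[0,0,0,0,0]],
  ],
  squeeze=10,
)

```text
time_s: 25.63
ee_pos: [609.9, -353.6, 104.9]
ee_rot: [-179.9, -0.1, 179.8]
force: [-0.5, 0.1, -0.3]
gripper_width: 7.7
gripper_force: 0.0
```

>>> send_rows(
  steps=[
    [[0,0,0.6,0,0],[0,0,0.8,0,0],[0,0,0.5,0,0],[0,0,0,0,0],[0,0,0,0,0]],
  ],
)

```text
time_s: 26.05
ee_pos: [610.1, -347.1, 29.2]
ee_rot: [179.8, -0.2, -179.9]
force: [0.3, -0.1, 0.4]
gripper_width: 0.4
gripper_force: 0.0
```

```bash
python3 -c "
from h import *
go(611,-305,28,180)"
```

```text
at [ 610.1 -347.1   29.2] [ 179.8   -0.2 -179.9] total [-0.02  1.05  0.03] n 2 per row [-0.011  0.526  0.014] turn 0.01
```

>>> send_rows(
  steps=[
    [[0,0.5,0,0,0],[0,0.4,0,0,0],[0,0.05,0,0,0],[0,0.05,0,0,0],[0,0.05,0,0,0]],
  ],
)

```text
time_s: 26.47
ee_pos: [612.0, -306.4, 32.3]
ee_rot: [-179.9, 0.1, -179.9]
force: [0.6, -0.0, -0.1]
gripper_width: 0.4
gripper_force: 0.0
```

>>> send_rows(
  steps=[
    [[0,0.05,0,0,0],[0,0.05,0,0,0],[0,0.05,0,0,0],[0,0.05,0,0,0]],
  ],
)

```text
time_s: 26.8
ee_pos: [611.3, -298.5, 31.2]
ee_rot: [180.0, 0.0, -180.0]
force: [-0.5, 1.2, -0.7]
gripper_width: 0.6
gripper_force: 0.0
```

```bash
python3 -c "
from h import *
onc('side11',-320,80)
s=env.state();print(s['ee_pos'],s['force'])"
```

```text
obj [608.  20.] [71. 12.] 0.9 z 72.0
obj [608. -49.] [ 48. 122.] 88.3 z 64.0
obj [ 607. -133.] [ 47. 142.] 90.0 z 68.0
obj [ 641. -217.] [18. 33.] 2.2 z 97.0
obj [ 594. -218.] [112.  39.] 1.2 z 92.0
obj [ 598. -295.] [30. 55.] 34.0 z 79.0
[ 611.22996716 -297.98148872   31.13615526] [-1.37451355  0.78574216 -0.08249832]
```

>>> send_rows(
  steps=[
    [[0,0.05,0,0,0],[0,0.05,0,0,0],[0,0.05,0,0,0]],
  ],
)

```text
time_s: 27.1
ee_pos: [611.4, -294.5, 31.2]
ee_rot: [-179.8, 0.0, -179.9]
force: [-0.5, -9.7, -2.9]
gripper_width: 0.6
gripper_force: 4.7
```

>>> send_rows(
  steps=[
    [[0,0.05,0,0,0],[0,0.05,0,0,0],[0,0.05,0,0,0]],
  ],
)

```text
time_s: 27.35
ee_pos: [611.5, -294.1, 31.4]
ee_rot: [-179.2, 0.1, -179.8]
force: [-0.9, -19.3, -6.0]
gripper_width: 0.8
gripper_force: 9.2
```

>>> send_rows(
  steps=[
    [[0,0.05,0,0,0],[0,0.05,0,0,0],[0,0.05,0,0,0]],
  ],
)

```text
time_s: 27.6
ee_pos: [611.2, -280.5, 31.1]
ee_rot: [180.0, 0.0, 180.0]
force: [0.9, -1.8, -0.1]
gripper_width: 0.2
gripper_force: 0.6
```

```bash
python3 -c "
from h import *
onc('side12',-320,80)
s=env.state();print(s['ee_pos'],s['force'])"
```

```text
obj [608.  35.] [72. 12.] 3.5 z 71.0
obj [608. -32.] [121.  49.] 0.2 z 64.0
obj [ 607. -117.] [139.  47.] 0.1 z 68.0
obj [ 591. -202.] [ 40. 104.] 89.9 z 91.0
obj [ 597. -278.] [26. 56.] 44.4 z 80.0
[ 611.20683581 -279.484669     31.13772657] [-0.13129999  0.20048219 -0.01555819]
```

>>> send_rows(
  steps=[
    [[0,0.1,0,0,0],[0,0.1,0,0,0],[0,0.1,0,0,0],[0,0.1,0,0,0],[0,0.1,0,0,0]],
  ],
)

```text
time_s: 28.07
ee_pos: [611.3, -259.5, 31.2]
ee_rot: [180.0, -0.0, -179.9]
force: [0.2, -1.5, -0.0]
gripper_width: 0.4
gripper_force: 0.5
```

>>> send_rows(
  steps=[
    [[0,0.1,0,0,0],[0,0.1,0,0,0],[0,0.1,0,0,0],[0,0.1,0,0,0],[0,0.1,0,0,0]],
  ],
)

```text
time_s: 28.48
ee_pos: [611.3, -239.9, 31.2]
ee_rot: [180.0, 0.0, -180.0]
force: [-0.1, -1.9, -0.6]
gripper_width: 0.5
gripper_force: 0.5
```

>>> send_rows(
  steps=[
    [[0,0.1,0,0,0],[0,0.1,0,0,0],[0,0.1,0,0,0],[0,0.1,0,0,0],[0,0.1,0,0,0]],
  ],
)

```text
time_s: 28.9
ee_pos: [611.3, -219.9, 31.2]
ee_rot: [180.0, 0.0, -180.0]
force: [1.0, -1.4, -0.3]
gripper_width: 0.5
gripper_force: 0.5
```

>>> send_rows(
  steps=[
    [[0,0.1,0,0,0],[0,0.1,0,0,0],[0,0.1,0,0,0],[0,0.1,0,0,0],[0,0.1,0,0,0]],
  ],
)

```text
time_s: 29.32
ee_pos: [611.3, -199.9, 31.2]
ee_rot: [180.0, 0.0, -180.0]
force: [0.1, -1.6, -0.7]
gripper_width: 0.9
gripper_force: 0.5
```

```bash
python3 -c "
from h import *
onc('side13',-320,190)
s=env.state();print(s['ee_pos'],s['force'])"
```

```text
obj [609. 115.] [11. 70.] 88.3 z 71.0
obj [608.  50.] [120.  53.] 0.5 z 64.0
obj [607. -37.] [ 47. 139.] 89.9 z 68.0
obj [ 590. -123.] [103.  39.] 0.7 z 90.0
obj [ 597. -199.] [26. 58.] 47.7 z 79.0
[ 611.2403797  -199.03213054   31.25996858] [-0.1021272   0.43421445  0.5756746 ]
```

>>> send_rows(
  steps=[
    [[0,0.1,0,0,0],[0,0.1,0,0,0],[0,0.1,0,0,0],[0,0.05,0,0,0],[0,0.05,0,0,0]],
  ],
)

```text
time_s: 29.78
ee_pos: [611.4, -190.1, 31.5]
ee_rot: [-179.4, 0.1, -179.8]
force: [-1.3, -20.8, -3.7]
gripper_width: 0.4
gripper_force: 10.3
```

>>> send_rows(
  steps=[
    [[0,0.05,0,0,0],[0,0,0,0,0],[0,0,0,0,0]],
  ],
)

```text
time_s: 30.03
ee_pos: [611.3, -182.4, 31.3]
ee_rot: [180.0, 0.0, 180.0]
force: [0.1, -0.4, 0.3]
gripper_width: 0.4
gripper_force: 0.3
```

```bash
python3 -c "
from h import *
onc('side14',-320,190)
s=env.state();print(s['ee_pos'],s['force'])"
```

```text
obj [609. 133.] [12. 72.] 88.8 z 70.0
obj [609.  66.] [ 50. 121.] 89.9 z 64.0
obj [606. -20.] [138.  48.] 1.1 z 68.0
obj [ 594. -106.] [ 38. 109.] 88.6 z 89.0
obj [ 598. -180.] [27. 56.] 43.5 z 80.0
[ 611.28434061 -182.06256059   31.29317928] [-0.34230355 -0.01824095  1.75448771]
```

>>> send_rows(
  steps=[
    [[0,0.05,0,0,0],[0,0.04,0,0,0],[0,0,0,0,0],[0,0,0,0,0]],
  ],
)

```text
time_s: 30.42
ee_pos: [611.2, -177.9, 31.2]
ee_rot: [180.0, -0.0, -179.9]
force: [0.2, 0.4, -0.2]
gripper_width: 0.3
gripper_force: 0.0
```

```bash
python3 -c "
from h import *
onc('side15',-320,190)
s=env.state();print(s['ee_pos'],s['force'])"
```

```text
obj [609. 139.] [11. 73.] 89.4 z 70.0
obj [608.  71.] [122.  50.] 0.9 z 64.0
obj [606. -14.] [137.  47.] 0.9 z 68.0
obj [ 591. -100.] [ 41. 104.] 87.8 z 90.0
obj [ 597. -176.] [26. 56.] 41.7 z 80.0
[ 611.18919453 -178.08983096   31.161484  ] [-0.22302976  0.41214548 -0.68932377]
```

>>> send_rows(
  steps=[
    [[0,-0.3,0,0,0],[0,-0.7,0,0,0],[0,0,0,0,0],[0,0,0,0,0],[0,0,0,0,0]],
  ],
)

```text
time_s: 30.88
ee_pos: [611.0, -219.1, 31.0]
ee_rot: [180.0, -0.0, 180.0]
force: [-0.1, 0.2, -0.2]
gripper_width: 0.6
gripper_force: 0.0
```

>>> send_rows(
  steps=[
    [[0,0,0,0,0],[0,0,0,0,0],[0,0,0,0,0],[0,0,0,0,0],[0,0,0,0,0]],
  ],
)

```text
time_s: 31.3
ee_pos: [611.3, -218.4, 31.3]
ee_rot: [180.0, 0.0, -179.9]
force: [0.7, -0.7, 1.2]
gripper_width: 0.4
gripper_force: 0.0
```

```bash
python3 -c "
from h import *
onc('side16',-320,190);onc('scene16',-320,190,'scene')
s=env.state();print(s['ee_pos'],s['force'])"
```

```text
obj [609. 139.] [72. 13.] 0.2 z 70.0
obj [609.  71.] [ 49. 122.] 89.9 z 64.0
obj [607. -14.] [ 49. 142.] 89.7 z 68.0
obj [ 597. -101.] [ 42. 116.] 87.2 z 87.0
obj [ 606. -163.] [ 9. 68.] 89.9 z 71.0
obj [ 604. -225.] [21. 41.] 58.4 z 85.0
obj [613.  68.] [ 48. 128.] 88.9 z 63.0
obj [612. 137.] [11. 73.] 89.8 z 73.0
obj [ 616. -101.] [143.  39.] 0.5 z 95.0
obj [613. -16.] [ 46. 141.] 89.2 z 66.0
obj [ 617. -165.] [76.  9.] 0.6 z 77.0
obj [ 628. -221.] [12. 19.] 26.3 z 85.0
[ 611.32493864 -218.52300515   31.27527713] [-0.3617129  -0.41886683 -0.37767017]
```

>>> send_rows(
  steps=[
    [[0,0,0,0,0],[0,0,0,0,0],[0,0,0,0,0],[0,0,0,0,0],[0,0,0,0,0]],
  ],
)

```text
time_s: 31.82
ee_pos: [611.3, -218.7, 31.2]
ee_rot: [180.0, 0.0, -180.0]
force: [0.0, -0.4, 0.6]
gripper_width: 0.5
gripper_force: 0.0
```

>>> send_rows(
  steps=[
    [[0,0,0,0,0],[0,0,0,0,0],[0,0,0,0,0],[0,0,0,0,0],[0,0,0,0,0]],
  ],
)

```text
time_s: 32.23
ee_pos: [611.3, -218.7, 31.2]
ee_rot: [180.0, 0.0, -180.0]
force: [-0.6, 0.0, 0.3]
gripper_width: 0.7
gripper_force: 0.0
```

>>> send_rows(
  steps=[
    [[0,0,0,0,0],[0,0,0,0,0],[0,0,0,0,0],[0,0,0,0,0],[0,0,0,0,0]],
  ],
)

```text
time_s: 32.65
ee_pos: [611.3, -218.7, 31.2]
ee_rot: [180.0, 0.0, -180.0]
force: [0.4, 0.6, -0.6]
gripper_width: 0.5
gripper_force: 0.0
```

>>> send_rows(
  steps=[
    [[0,0,0,0,0],[0,0,0,0,0],[0,0,0,0,0],[0,0,0,0,0],[0,0,0,0,0]],
  ],
)

```text
time_s: 33.07
ee_pos: [611.3, -218.7, 31.2]
ee_rot: [180.0, -0.0, -180.0]
force: [0.1, 0.7, 0.0]
gripper_width: 0.3
gripper_force: 0.0
```

>>> send_rows(
  steps=[
    [[0,0,0,0,0],[0,0,0,0,0],[0,0,0,0,0],[0,0,0,0,0],[0,0,0,0,0]],
  ],
)

```text
time_s: 33.48
ee_pos: [611.3, -218.7, 31.2]
ee_rot: [180.0, 0.0, -180.0]
force: [1.2, -0.5, 0.1]
gripper_width: 0.4
gripper_force: 0.0
```

>>> send_rows(
  steps=[
    [[0,0,0,0,0],[0,0,0,0,0],[0,0,0,0,0],[0,0,0,0,0],[0,0,0,0,0]],
  ],
)

```text
time_s: 33.9
ee_pos: [611.3, -218.7, 31.2]
ee_rot: [180.0, 0.0, -180.0]
force: [-0.4, 0.3, -0.8]
gripper_width: 0.5
gripper_force: 0.0
```

>>> send_rows(
  steps=[
    [[0,0,0,0,0],[0,0,0,0,0],[0,0,0,0,0],[0,0,0,0,0],[0,0,0,0,0]],
  ],
)

```text
time_s: 34.32
ee_pos: [611.3, -218.7, 31.2]
ee_rot: [180.0, 0.0, -180.0]
force: [0.2, 0.5, -0.2]
gripper_width: 0.2
gripper_force: 0.0
```

>>> send_rows(
  steps=[
    [[0,0,0,0,0],[0,0,0,0,0],[0,0,0,0,0],[0,0,0,0,0],[0,0,0,0,0]],
  ],
)

```text
time_s: 34.73
ee_pos: [611.3, -218.7, 31.2]
ee_rot: [180.0, -0.0, -180.0]
force: [-0.5, 0.5, 0.5]
gripper_width: 0.1
gripper_force: 0.0
```

Untouched for about 4 s at the middle stop. Pushing on to the last stop.

>>> send_rows(
  steps=[
    [[0,0.5,0,0,0],[0,0.4,0,0,0],[0,0.1,0,0,0],[0,0.05,0,0,0],[0,0.05,0,0,0]],
  ],
)

```text
time_s: 35.15
ee_pos: [611.2, -174.9, 31.3]
ee_rot: [-179.9, -0.0, -179.9]
force: [-0.9, -3.0, -1.2]
gripper_width: 0.6
gripper_force: 1.9
```

>>> send_rows(
  steps=[
    [[0,0.05,0,0,0],[0,0.05,0,0,0],[0,0.05,0,0,0],[0,0.05,0,0,0],[0,0.05,0,0,0]],
  ],
)

```text
time_s: 35.57
ee_pos: [611.1, -168.9, 31.3]
ee_rot: [-179.7, 0.0, -180.0]
force: [-0.9, -5.1, -0.1]
gripper_width: 0.0
gripper_force: 2.3
```

>>> send_rows(
  steps=[
    [[0,0.05,0,0,0],[0,0.05,0,0,0],[0,0.05,0,0,0],[0,0.05,0,0,0],[0,0.05,0,0,0]],
  ],
)

```text
time_s: 35.98
ee_pos: [611.3, -154.3, 31.2]
ee_rot: [180.0, -0.0, -179.9]
force: [-0.7, -1.1, 0.8]
gripper_width: 0.2
gripper_force: 0.4
```

>>> send_rows(
  steps=[
    [[0,0.1,0,0,0],[0,0.1,0,0,0],[0,0.1,0,0,0],[0,0.1,0,0,0],[0,0.1,0,0,0]],
  ],
)

```text
time_s: 36.4
ee_pos: [611.3, -134.1, 31.2]
ee_rot: [180.0, 0.0, -179.9]
force: [-0.1, -0.8, 0.3]
gripper_width: 0.5
gripper_force: 0.5
```

>>> send_rows(
  steps=[
    [[0,0.1,0,0,0],[0,0.1,0,0,0],[0,0.1,0,0,0],[0,0.1,0,0,0],[0,0.1,0,0,0]],
  ],
)

```text
time_s: 36.82
ee_pos: [611.3, -114.3, 31.2]
ee_rot: [180.0, 0.0, -180.0]
force: [0.0, -0.7, -0.7]
gripper_width: 0.2
gripper_force: 0.5
```

Next, 36 mm at 4 mm/row to about -78, then slower.

>>> send_rows(
  steps=[
    [[0,0.1,0,0,0],[0,0.1,0,0,0],[0,0.1,0,0,0],[0,0.1,0,0,0],[0,0.1,0,0,0]],
  ],
)

```text
time_s: 37.23
ee_pos: [611.2, -94.3, 31.2]
ee_rot: [180.0, 0.0, -180.0]
force: [-0.1, -0.9, -0.5]
gripper_width: 0.4
gripper_force: 0.5
```

>>> send_rows(
  steps=[
    [[0,0.1,0,0,0],[0,0.1,0,0,0],[0,0.1,0,0,0],[0,0.05,0,0,0],[0,0.05,0,0,0]],
  ],
)

```text
time_s: 37.65
ee_pos: [611.2, -78.4, 31.2]
ee_rot: [180.0, -0.0, -179.9]
force: [1.2, -0.7, -0.7]
gripper_width: 0.7
gripper_force: 0.5
```

>>> send_rows(
  steps=[
    [[0,0.05,0,0,0],[0,0.05,0,0,0],[0,0.05,0,0,0],[0,0.05,0,0,0],[0,0,0,0,0]],
  ],
)

```text
time_s: 38.07
ee_pos: [611.2, -70.8, 31.3]
ee_rot: [-180.0, 0.0, -179.9]
force: [-1.0, -1.6, 0.3]
gripper_width: 0.5
gripper_force: 0.9
```

```bash
python3 -c "
from h import *
onc('side17',-100,290)
s=env.state();print(s['ee_pos'],s['force'])"
```

```text
obj [608. 244.] [13. 72.] 89.9 z 70.0
obj [608. 177.] [121.  50.] 2.1 z 64.0
obj [595.  92.] [116.  48.] 0.6 z 68.0
obj [590.   7.] [104.  41.] 0.3 z 87.0
obj [597. -70.] [27. 57.] 46.0 z 79.0
[611.17621306 -70.78897734  31.25092287] [-0.39084098 -2.49934228 -0.01321754]
```

>>> send_rows(
  steps=[
    [[0,0.05,0,0,0],[0,0.05,0,0,0],[0,0.05,0,0,0],[0,0,0,0,0],[0,0,0,0,0]],
  ],
)

```text
time_s: 38.53
ee_pos: [611.2, -69.9, 31.3]
ee_rot: [-179.5, 0.0, -179.8]
force: [-1.1, -16.3, -0.3]
gripper_width: 0.3
gripper_force: 7.9
```

>>> send_rows(
  steps=[
    [[0,0.05,0,0,0],[0,0.05,0,0,0],[0,0.03,0,0,0],[0,0,0,0,0],[0,0,0,0,0]],
  ],
)

```text
time_s: 38.95
ee_pos: [611.1, -58.8, 31.2]
ee_rot: [179.9, -0.0, -180.0]
force: [0.5, 0.5, -0.3]
gripper_width: 0.4
gripper_force: 0.0
```

```bash
python3 -c "
from h import *
onc('side18',-100,290)
s=env.state();print(s['ee_pos'],s['force'])"
```

```text
obj [608. 256.] [71. 13.] 1.0 z 71.0
obj [608. 190.] [ 49. 121.] 90.0 z 64.0
obj [595. 104.] [117.  48.] 0.6 z 67.0
obj [592.  19.] [ 41. 107.] 89.3 z 86.0
obj [596. -59.] [25. 58.] 53.9 z 80.0
[611.10698632 -58.86455431  31.2029449 ] [ 0.28524128 -0.73150905 -0.18159707]
```

>>> send_rows(
  steps=[
    [[0,-0.3,0,0,0],[0,-0.7,0,0,0],[0,0,-0.6,0,0],[0,0,-0.9,0,0.2],[0,0,-0.6,0,0.6]],
  ],
)

```text
time_s: 39.42
ee_pos: [611.7, -100.7, 117.3]
ee_rot: [-180.0, 0.1, 180.0]
force: [0.5, 0.9, 0.3]
gripper_width: 11.3
gripper_force: 0.0
```

```bash
python3 -c "
from h import *
onc('side19',-80,290);onc('scene19',-80,290,'scene')
go(611,22,100,180)"
```

```text
obj [607. 256.] [73. 12.] 2.7 z 71.0
obj [609. 189.] [122.  51.] 0.1 z 64.0
obj [607. 104.] [139.  48.] 0.0 z 67.0
obj [608.  18.] [139.  39.] 1.0 z 91.0
obj [608. -45.] [73. 11.] 0.2 z 71.0
obj [613. 186.] [ 49. 127.] 88.6 z 63.0
obj [614. 254.] [73. 11.] 1.2 z 73.0
obj [581.  18.] [76. 37.] 0.0 z 96.0
obj [613. 102.] [ 47. 148.] 89.3 z 67.0
obj [612. -47.] [ 9. 73.] 89.1 z 76.0
obj [679.  23.] [14. 30.] 8.1 z 80.0
at [ 614.4 -100.9  120.3] [-179.9    0.6 -180. ] total [0.08 3.07 0.51] n 4 per row [0.021 0.768 0.127] turn 0.0
```

>>> send_rows(
  steps=[
    [[0,0.6,0,0,0.7],[0,0.9,0,0,0.7],[0,0.9,0,0,0.7],[0,0.67,0,0,0.7],[0,0,0,0,0.7]],
  ],
  squeeze=30,
)

```text
time_s: 39.93
ee_pos: [610.3, 27.7, 114.3]
ee_rot: [179.9, -0.1, -179.7]
force: [0.5, -0.2, 0.1]
gripper_width: 52.2
gripper_force: 0.0
```

>>> send_rows(
  steps=[
    [[0,0,0,0,0.7],[0,0,0,0,0.7]],
  ],
)

```text
time_s: 40.1
ee_pos: [610.7, 22.5, 114.6]
ee_rot: [-180.0, -0.1, -179.9]
force: [-0.4, 0.5, -1.0]
gripper_width: 63.1
gripper_force: 0.0
```

```bash
python3 - <<'E'
from h import *
f=snap('wrist','wrist20');W=cloud(f)
m=(W[...,2]>80)&(W[...,2]<104)&(np.hypot(W[...,0]-611,W[...,1]-21)<110);p=W[m]
print(cv2.minAreaRect(p[:,:2].astype(np.float32)),len(p))
go(611,21,36,180)
E
```

```text
((631.3148803710938, -6.669502258300781), (85.51482391357422, 172.140625), 89.96249389648438) 6935
at [610.9  22.1 114.7] [-180.   -0. -180.] total [-0.   -0.03  1.97] n 2 per row [-0.002 -0.014  0.984] turn 0.0
```

>>> send_rows(
  steps=[
    [[0,-0.02,0.5,0,0.7],[0,0,0.7,0,0.7],[0,0,0.6,0,0.7],[0,0,0.2,0,0.7],[0,0,0,0,0.7]],
  ],
)

```text
time_s: 40.57
ee_pos: [609.2, 21.2, 32.8]
ee_rot: [-180.0, -0.3, 180.0]
force: [-0.1, -0.4, 0.5]
gripper_width: 63.9
gripper_force: 0.0
```

>>> send_rows(
  steps=[
    [[0,0,0,0,0.25],[0,0,0,0,0.25],[0,0,0,0,0.25],[0,0,0,0,0.25],[0,0,0,0,0.25]],
  ],
)

```text
time_s: 40.98
ee_pos: [611.8, 22.4, 36.4]
ee_rot: [-180.0, 0.1, -179.9]
force: [-0.5, 4.4, 3.1]
gripper_width: 33.7
gripper_force: 30.0
```

>>> send_rows(
  steps=[
    [[0,0,0,0,0.25],[0,0,0,0,0.25],[0,0,0,0,0.25]],
  ],
)

```text
time_s: 41.23
ee_pos: [611.8, 22.5, 36.3]
ee_rot: [-180.0, 0.1, -179.9]
force: [-0.6, -0.3, 6.1]
gripper_width: 33.8
gripper_force: 30.0
```

>>> send_rows(
  steps=[
    [[0,0,-0.4,0,0.25],[0,0,-0.6,0,0.25],[0,0,-0.4,0,0.25],[0.4,0.08,0,0,0.25],[0.8,0.16,0,0,0.25]],
  ],
)

```text
time_s: 41.65
ee_pos: [566.4, 31.8, 91.7]
ee_rot: [180.0, 0.3, 180.0]
force: [-0.1, -0.0, -2.8]
gripper_width: 34.0
gripper_force: 30.0
```

>>> send_rows(
  steps=[
    [[0.8,0.16,0,0,0.25],[0.8,0.16,0,0,0.25],[0.8,0.16,0,0,0.25],[0.6,0.12,0,0,0.25],[0.25,0.07,0,0,0.25]],
  ],
)

```text
time_s: 42.07
ee_pos: [427.6, 58.9, 90.1]
ee_rot: [-180.0, -0.4, -179.9]
force: [0.3, 0.4, -4.0]
gripper_width: 34.0
gripper_force: 30.0
```

>>> send_rows(
  steps=[
    [[0,0,0.3,0,0.25],[0,0,0.6,0,0.25],[0,0,0.6,0,0.25],[0,0,0.3,0,0.25],[0,0,0,0,0.25]],
  ],
)

```text
time_s: 42.48
ee_pos: [431.0, 58.5, 16.7]
ee_rot: [-180.0, -0.3, -180.0]
force: [-0.3, -0.3, -3.1]
gripper_width: 33.9
gripper_force: 30.0
```

>>> send_rows(
  steps=[
    [[0,0,0,0,0.25],[0,0,0,0,0.25]],
  ],
)

```text
time_s: 42.65
ee_pos: [434.2, 58.9, 19.8]
ee_rot: [180.0, 0.1, -180.0]
force: [0.9, 0.0, -2.8]
gripper_width: 33.8
gripper_force: 30.0
```

```bash
python3 -c "
from h import *
go(434,59,-2,180)"
```

```text
at [434.2  58.9  19.8] [ 1.8e+02  1.0e-01 -1.8e+02] total [0.01 0.   0.54] n 1 per row [0.006 0.004 0.545] turn 0.01
```

>>> send_rows(
  steps=[
    [[0,0,0.35,0,0.25],[0,0,0.15,0,0.25],[0,0,0.04,0,0.25],[0,0,0,0,0.25],[0,0,0,0,0.25]],
  ],
)

```text
time_s: 43.07
ee_pos: [433.6, 58.8, -1.9]
ee_rot: [180.0, 0.1, -180.0]
force: [-0.7, -0.2, -3.2]
gripper_width: 33.8
gripper_force: 30.0
```

>>> send_rows(
  steps=[
    [[0,0,0.02,0,0.25],[0,0,0,0,0.25]],
  ],
)

```text
time_s: 43.23
ee_pos: [433.7, 58.8, -2.6]
ee_rot: [180.0, 0.1, -180.0]
force: [0.2, 0.0, -1.3]
gripper_width: 33.9
gripper_force: 30.0
```

>>> send_rows(
  steps=[
    [[0,0,0.01,0,0.45],[0,0,0,0,0.6],[0,0,0,0,0.72],[0,0,0,0,0.72],[0,0,-0.4,0,0.72]],
  ],
)

```text
time_s: 43.65
ee_pos: [431.0, 58.5, 10.8]
ee_rot: [-180.0, -0.3, -180.0]
force: [-0.7, 0.0, 0.1]
gripper_width: 63.7
gripper_force: 0.0
```

>>> send_rows(
  steps=[
    [[0,0,-0.8,0,0.72],[0,0,-0.8,0,0.72],[0,0,-0.5,0,0.72],[-0.4,0.11,0,0,0.72],[-0.8,0.22,0,0,0.72]],
  ],
)

```text
time_s: 44.07
ee_pos: [479.4, 71.5, 98.3]
ee_rot: [-180.0, 0.0, -180.0]
force: [-0.4, -0.9, 0.0]
gripper_width: 65.5
gripper_force: 0.0
```

>>> send_rows(
  steps=[
    [[-0.8,0.22,0,0,0.72],[-0.8,0.22,0,0,0.72],[-0.8,0.22,0,0,0.72],[-0.6,0.16,0,0,0.72],[-0.23,0.05,0,0,0.72]],
  ],
)

```text
time_s: 44.48
ee_pos: [613.7, 107.8, 96.1]
ee_rot: [180.0, 0.1, -179.9]
force: [1.3, 1.2, -0.3]
gripper_width: 65.9
gripper_force: 0.0
```

>>> send_rows(
  steps=[
    [[0,0,0,0,0.72],[0,0,0,0,0.72],[0,0,0,0,0.72]],
  ],
)

```text
time_s: 44.73
ee_pos: [608.4, 106.4, 96.2]
ee_rot: [-180.0, -0.1, -180.0]
force: [-1.1, -0.1, -0.1]
gripper_width: 65.7
gripper_force: 0.0
```

```bash
python3 - <<'E'
from h import *
f=onc('side21',-80,290)
print(rect(f,(277,210),10,8,70))
W=cloud(f);m=(W[...,2]>10)&(W[...,2]<70)&(abs(W[...,0]-434)<110)&(abs(W[...,1]-139)<170);p=W[m];print('mat',cv2.minAreaRect(p[:,:2].astype(np.float32)),np.percentile(p[:,2],95))
f=snap('wrist','wrist21');W=cloud(f)
m=(W[...,2]>58)&(W[...,2]<75)&(abs(W[...,1]-107)<45)&(abs(W[...,0]-590)<80);m[:, :]&=True;p=W[m]
print(cv2.minAreaRect(p[:,:2].astype(np.float32)),len(p))
go(611,107,17,180)
E
```

```text
obj [608. 258.] [13. 71.] 87.6 z 70.0
obj [609. 190.] [ 48. 122.] 88.7 z 63.0
obj [607. 105.] [ 48. 141.] 88.8 z 67.0
obj [608. -43.] [71. 12.] 1.9 z 71.0
{'c': (379, 42), 'size': (18, 14), 'long_axis': 11.9, 'ztop': array([34.9, 60.3]), 'med': array([378.2,  42.8]), 'n': 82}
mat ((452.2750244140625, 115.79362487792969), (293.58111572265625, 183.37843322753906), 89.99971008300781) 60.77718061614621
((603.9324951171875, 105.08174896240234), (46.07418441772461, 122.74678039550781), 89.98855590820312) 8571
at [608.8 106.5  96.7] [-180.   -0. -180.] total [-0.06  0.01  1.99] n 2 per row [-0.028  0.006  0.996] turn 0.0
```

>>> send_rows(
  steps=[
    [[-0.05,-0.02,0.5,0,0.72],[0,0,0.7,0,0.72],[0,0,0.6,0,0.72],[0,0,0.2,0,0.72],[0,0,0,0,0.72]],
  ],
)

```text
time_s: 45.25
ee_pos: [609.8, 105.6, 14.6]
ee_rot: [-180.0, -0.3, -180.0]
force: [0.0, 0.1, -0.5]
gripper_width: 65.5
gripper_force: 0.0
```

>>> send_rows(
  steps=[
    [[0,0,0,0,0.72],[0,0,0,0,0.4],[0,0,0,0,0.4],[0,0,0,0,0.4],[0,0,0,0,0.4]],
  ],
)

```text
time_s: 45.67
ee_pos: [613.0, 106.3, 17.8]
ee_rot: [180.0, 0.1, -180.0]
force: [-0.9, -0.7, 3.5]
gripper_width: 46.1
gripper_force: 30.0
```

>>> send_rows(
  steps=[
    [[0,0,0,0,0.4],[0,0,0,0,0.4],[0,0,0,0,0.4]],
  ],
)

```text
time_s: 45.92
ee_pos: [613.0, 106.3, 17.7]
ee_rot: [180.0, 0.1, -180.0]
force: [-1.6, -0.4, 7.1]
gripper_width: 45.8
gripper_force: 30.0
```

>>> send_rows(
  steps=[
    [[0,0,-0.4,0,0.4],[0,0,-0.7,0,0.4],[0,0,-0.5,0,0.4],[0.4,0.07,0,0,0.4],[0.8,0.15,0,0,0.4]],
  ],
)

```text
time_s: 46.33
ee_pos: [568.0, 114.7, 81.7]
ee_rot: [180.0, 0.4, 180.0]
force: [1.5, 0.2, -1.6]
gripper_width: 45.7
gripper_force: 30.0
```

>>> send_rows(
  steps=[
    [[0.8,0.15,0,0,0.4],[0.8,0.15,0,0,0.4],[0.8,0.15,0,0,0.4],[0.6,0.12,0,0,0.4],[0.28,0.05,0,0,0.4]],
  ],
)

```text
time_s: 46.75
ee_pos: [428.8, 139.3, 79.9]
ee_rot: [-180.0, -0.2, -179.9]
force: [-0.8, -0.8, -2.2]
gripper_width: 45.7
gripper_force: 30.0
```

>>> send_rows(
  steps=[
    [[0,0,0.3,0,0.4],[0,0,0.7,0,0.4],[0,0,0.7,0,0.4],[0,0,0.4,0,0.4],[0,0,0,0,0.4]],
  ],
)

```text
time_s: 47.17
ee_pos: [431.1, 138.7, -6.4]
ee_rot: [-179.9, -0.3, -179.9]
force: [-2.0, 0.1, -1.2]
gripper_width: 45.6
gripper_force: 30.0
```

>>> send_rows(
  steps=[
    [[0,0,0,0,0.4],[0,0,0,0,0.4]],
  ],
)

```text
time_s: 47.33
ee_pos: [434.5, 139.8, -2.8]
ee_rot: [180.0, 0.1, -180.0]
force: [0.2, -0.6, -0.8]
gripper_width: 46.0
gripper_force: 30.0
```

```bash
python3 -c "
from h import *
go(434,139.5,-21,180)"
```

```text
at [434.5 139.8  -2.8] [ 1.8e+02  1.0e-01 -1.8e+02] total [ 0.01 -0.01  0.46] n 1 per row [ 0.012 -0.008  0.456] turn 0.01
```

>>> send_rows(
  steps=[
    [[0,0,0.3,0,0.4],[0,0,0.12,0,0.4],[0,0,0.04,0,0.4],[0,0,0,0,0.4],[0,0,0,0,0.4]],
  ],
)

```text
time_s: 47.75
ee_pos: [433.7, 139.7, -21.2]
ee_rot: [180.0, 0.1, -180.0]
force: [-0.1, 0.3, -1.6]
gripper_width: 45.9
gripper_force: 30.0
```

>>> send_rows(
  steps=[
    [[0,0,0.02,0,0.52],[0,0,0,0,0.6],[0,0,0,0,0.72],[0,0,0,0,0.72],[0,0,0,0,0.72]],
  ],
)

```text
time_s: 48.17
ee_pos: [433.1, 139.6, -22.7]
ee_rot: [180.0, 0.0, -180.0]
force: [-0.5, 0.0, -0.3]
gripper_width: 65.3
gripper_force: 0.0
```

>>> send_rows(
  steps=[
    [[0,0,-0.4,0,0.72],[0,0,-0.8,0,0.72],[0,0,-0.9,0,0.72],[0,0,-0.8,0,0.72],[-0.6,0.17,0,0,0.72]],
  ],
)

```text
time_s: 48.58
ee_pos: [457.1, 146.5, 99.1]
ee_rot: [179.9, 0.4, -179.9]
force: [0.8, 0.5, 0.3]
gripper_width: 65.5
gripper_force: 0.0
```

>>> send_rows(
  steps=[
    [[-0.8,0.23,0,0,0.72],[-0.8,0.23,0,0,0.72],[-0.8,0.23,0,0,0.72],[-0.8,0.23,0,0,0.72],[-0.6,0.17,0,0,0.72]],
  ],
)

```text
time_s: 49.0
ee_pos: [611.4, 190.8, 93.0]
ee_rot: [180.0, 0.1, -180.0]
force: [0.3, -0.1, 0.2]
gripper_width: 65.6
gripper_force: 0.0
```

>>> send_rows(
  steps=[
    [[0,0,0,0,0.72],[0,0,0,0,0.72],[0,0,0,0,0.72]],
  ],
)

```text
time_s: 49.25
ee_pos: [607.7, 189.7, 92.6]
ee_rot: [-180.0, -0.1, -180.0]
force: [-0.9, 0.3, 0.5]
gripper_width: 65.7
gripper_force: 0.0
```

```bash
python3 - <<'E'
from h import *
f=snap('wrist','wrist22');W=cloud(f)
m=(W[...,2]>56)&(W[...,2]<72)&(abs(W[...,1]-190)<45)&(abs(W[...,0]-590)<80);p=W[m]
print(cv2.minAreaRect(p[:,:2].astype(np.float32)),len(p))
go(611,190,18,180)
E
```

```text
((607.5842895507812, 189.1123809814453), (46.06340408325195, 109.30181884765625), 89.8724594116211) 7708
at [607.5 189.7  92.9] [-1.800e+02 -1.000e-01 -1.799e+02] total [-0.09  0.01  1.87] n 2 per row [-0.044  0.004  0.937] turn 0.01
```

>>> send_rows(
  steps=[
    [[-0.07,0,0.5,0,0.72],[0,0,0.7,0,0.72],[0,0,0.5,0,0.72],[0,0,0.18,0,0.72],[0,0,0,0,0.72]],
  ],
)

```text
time_s: 49.72
ee_pos: [609.4, 189.4, 16.5]
ee_rot: [-179.9, -0.3, -180.0]
force: [-0.6, 0.3, 0.1]
gripper_width: 65.8
gripper_force: 0.0
```

>>> send_rows(
  steps=[
    [[0,0,0,0,0.72],[0,0,0,0,0.72],[0,0,0,0,0.4],[0,0,0,0,0.4],[0,0,0,0,0.4]],
  ],
)

```text
time_s: 50.13
ee_pos: [612.3, 190.3, 19.0]
ee_rot: [180.0, 0.1, -180.0]
force: [-0.1, -0.7, -0.5]
gripper_width: 48.6
gripper_force: 0.0
```

>>> send_rows(
  steps=[
    [[0,0,0,0,0.4],[0,0,0,0,0.4],[0,0,0,0,0.4],[0,0,0,0,0.4]],
  ],
)

```text
time_s: 50.47
ee_pos: [612.2, 190.4, 18.9]
ee_rot: [180.0, 0.1, -180.0]
force: [-1.3, 0.8, 4.7]
gripper_width: 45.4
gripper_force: 30.0
```

>>> send_rows(
  steps=[
    [[0,0,-0.4,0,0.4],[0,0,-0.7,0,0.4],[0,0,-0.5,0,0.4],[0.4,0.06,0,0,0.4],[0.8,0.13,0,0,0.4]],
  ],
)

```text
time_s: 50.88
ee_pos: [567.3, 197.5, 82.8]
ee_rot: [179.9, 0.3, 179.9]
force: [-0.7, 0.0, -1.4]
gripper_width: 46.1
gripper_force: 30.0
```

>>> send_rows(
  steps=[
    [[0.8,0.13,0,0,0.4],[0.8,0.13,0,0,0.4],[0.8,0.13,0,0,0.4],[0.6,0.1,0,0,0.4],[0.26,0.05,0,0,0.4]],
  ],
)

```text
time_s: 51.3
ee_pos: [429.0, 218.4, 81.2]
ee_rot: [-179.9, -0.2, -179.9]
force: [0.6, 0.2, -1.9]
gripper_width: 45.7
gripper_force: 30.0
```

>>> send_rows(
  steps=[
    [[0,0,0.3,0,0.4],[0,0,0.7,0,0.4],[0,0,0.7,0,0.4],[0,0,0.4,0,0.4],[0,0,0,0,0.4]],
  ],
)

```text
time_s: 51.72
ee_pos: [431.1, 217.7, -5.3]
ee_rot: [-179.8, -0.4, -179.9]
force: [-0.7, -1.2, -1.8]
gripper_width: 45.9
gripper_force: 30.0
```

>>> send_rows(
  steps=[
    [[0,0,0,0,0.4],[0,0,0,0,0.4]],
  ],
)

```text
time_s: 51.88
ee_pos: [434.5, 219.5, -1.3]
ee_rot: [180.0, 0.1, -180.0]
force: [-0.1, 0.9, -1.3]
gripper_width: 45.5
gripper_force: 30.0
```

```bash
python3 -c "
from h import *
go(434,219,-20,180)"
```

```text
at [434.5 219.5  -1.3] [ 1.8e+02  1.0e-01 -1.8e+02] total [ 0.01 -0.01  0.47] n 1 per row [ 0.014 -0.013  0.469] turn 0.01
```

>>> send_rows(
  steps=[
    [[0,0,0.3,0,0.4],[0,0,0.12,0,0.4],[0,0,0.05,0,0.4],[0,0,0,0,0.4],[0,0,0,0,0.4]],
  ],
)

```text
time_s: 52.3
ee_pos: [434.0, 219.4, -20.0]
ee_rot: [180.0, 0.1, -180.0]
force: [-0.2, -0.0, -1.4]
gripper_width: 45.4
gripper_force: 30.0
```

>>> send_rows(
  steps=[
    [[0,0,0.02,0,0.52],[0,0,0,0,0.6],[0,0,0,0,0.72],[0,0,0,0,0.72],[0,0,0,0,0.72]],
  ],
)

```text
time_s: 52.72
ee_pos: [433.4, 219.2, -21.4]
ee_rot: [180.0, 0.0, -180.0]
force: [-0.7, -1.4, 0.5]
gripper_width: 65.2
gripper_force: 0.0
```

>>> send_rows(
  steps=[
    [[0,0,-0.4,0,0.72],[0,0,-0.8,0,0.72],[0,0,-0.9,0,0.72],[0,0,-0.8,0,0.5],[0,0,-0.3,0,0]],
  ],
)

```text
time_s: 53.13
ee_pos: [435.7, 220.3, 110.9]
ee_rot: [179.8, 0.4, -180.0]
force: [0.2, 0.6, -0.2]
gripper_width: 55.5
gripper_force: 0.0
```

>>> send_rows(
  steps=[
    [[-0.3,0.14,0,0.5,0],[-0.4,0.2,0,0.8,0],[0,0,0,0,0]],
  ],
)

```text
time_s: 53.38
ee_pos: [464.7, 233.1, 107.2]
ee_rot: [179.8, 0.2, 171.0]
force: [0.8, 0.1, 0.9]
gripper_width: 35.4
gripper_force: 0.0
```

```bash
python3 - <<'E'
from h import *
f=onc('side23',-80,290);cv2.imwrite('pics/c23.png',cv2.resize(f['pixels'][50:250,150:450,::-1],None,fx=2.6,fy=2.6,interpolation=3))
W=cloud(load('side0'));T=W[60:125,255:300].reshape(-1,3);T=T[(T[:,2]>85)&(T[:,2]<175)&(T[:,0]<720)];print('leaves y/x',T.min(0),T.max(0))
print(env.state()['ee_pos'],env.state()['ee_rot'])
E
```

```text
obj [607. 257.] [13. 71.] 86.5 z 70.0
obj [608. -44.] [11. 70.] 88.0 z 71.0
leaves y/x [584.64327363 392.31162525  85.33602889] [674.43727142 484.41695242 164.74665256]
[462.66472141 232.15628694 106.55743676] [1.79968967e+02 4.19012486e-02 1.71170649e+02]
```

View pics/c23.png

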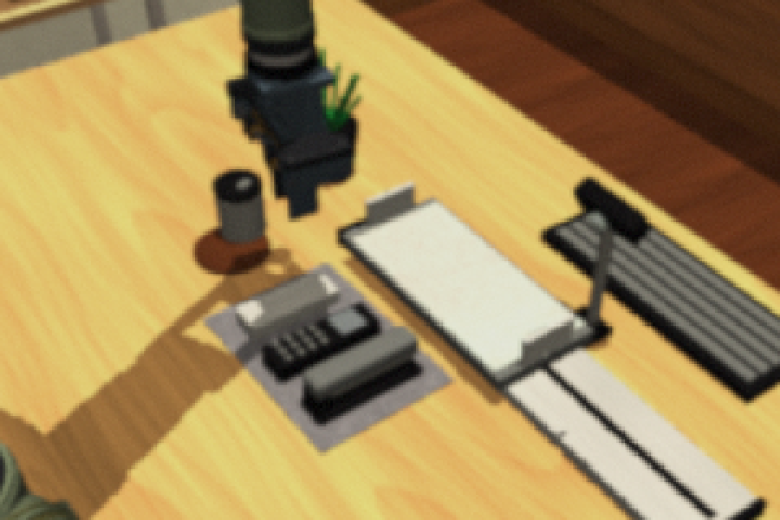

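The three gadgets lie on the mat at (290,300), (322,340) and (360,370), and the carrier is empty. The cup at (240,205) now sits off-centre on the coaster (233,250), so it has been knocked. Measuring it.

```bash
python3 - <<'E'
from h import *
for n,f in (('side',load('side23')),('scene',snap('scene','scene23'))):
    W=cloud(f);m=(W[...,2]>30)&(W[...,2]<95)&(np.hypot(W[...,0]-434,W[...,1]-362)<110)&(W[...,1]>300)
    p=W[m];print(n,cv2.minAreaRect(p[:,:2].astype(np.float32)),len(p),np.percentile(p[:,2],98))
    t=p[p[:,2]>66];print(cv2.minAreaRect(t[:,:2].astype(np.float32)),np.percentile(t[:,2],[50,98]))
    m=(W[...,2]>10)&(W[...,2]<70)&(abs(W[...,0]-434)<110)&(abs(W[...,1]-139)<150)
    k,l,st,c=cv2.connectedComponentsWithStats(m.astype(np.uint8))
    for i in range(1,k):
        if st[i,4]>60:r=cv2.minAreaRect(W[l==i][:,:2].astype(np.float32));print('mat',np.round(r[0]),np.round(r[1]),round(r[2],1))
E
```

```text
side ((462.324951171875, 385.9172058105469), (63.17321014404297, 59.87434387207031), 80.41017150878906) 389 82.48642773873793
((462.51788330078125, 385.8822021484375), (61.786903381347656, 60.48749923706055), 83.3457260131836) [78.69925161 82.73667055]
mat [540. 126.] [275.   8.] 90.0
mat [430. 218.] [ 51. 119.] 89.9
mat [430.  99.] [140. 128.] 1.7
scene ((468.723388671875, 385.1549072265625), (61.88872528076172, 66.61125183105469), 58.435787200927734) 336 83.42772123542466
((468.723388671875, 385.1549072265625), (61.88872528076172, 66.61125183105469), 58.435787200927734) [77.21323709 83.88423073]
mat [437.  55.] [144.  43.] 0.8
mat [434. 136.] [ 47. 144.] 89.7
mat [434. 215.] [128.  48.] 1.3
```

>>> send_rows(
  steps=[
    [[0,0,0,-0.65,1],[0,0,0,-0.65,1],[0,0.6,0,0,1],[0,0.9,0,0,1],[0,0.9,0,0,1]],
  ],
)

```text
time_s: 53.9
ee_pos: [460.6, 327.4, 106.2]
ee_rot: [-179.9, -0.1, -180.0]
force: [0.2, 0.3, 0.5]
gripper_width: 58.2
gripper_force: 0.0
```

>>> send_rows(
  steps=[
    [[0,0.9,0,0,1],[0,0.5,0,0,1],[0,0,0,0,1],[0,0,0,0,1],[0,0,0,0,1]],
  ],
)

```text
time_s: 54.32
ee_pos: [460.7, 382.4, 105.9]
ee_rot: [-179.9, -0.1, -179.9]
force: [0.8, -0.2, 0.4]
gripper_width: 90.2
gripper_force: 0.0
```

```bash
python3 - <<'E'
from h import *
f=snap('wrist','wrist24');W=cloud(f)
m=(W[...,2]>66)&(W[...,2]<95)&(np.hypot(W[...,0]-466,W[...,1]-385)<42);p=W[m]
print(cv2.minAreaRect(p[:,:2].astype(np.float32)),len(p),np.median(p,0))
im=f['pixels'].astype(int)
go(466,385.5,20,180)
E
```

```text
((467.0494384765625, 386.5874938964844), (61.45179748535156, 61.636322021484375), 48.008174896240234) 4715 [464.98227535 386.50674433  78.24560954]
at [461.  382.2 106.2] [-1.799e+02 -1.000e-01 -1.800e+02] total [-0.13  0.08  2.15] n 3 per row [-0.042  0.027  0.718] turn 0.01
```

>>> send_rows(
  steps=[
    [[-0.14,0.1,0.3,0,1],[0,0,0.6,0,1],[0,0,0.7,0,1],[0,0,0.45,0,1],[0,0,0.1,0,1]],
  ],
)

```text
time_s: 54.78
ee_pos: [465.3, 385.0, 16.3]
ee_rot: [-179.7, -0.3, 180.0]
force: [-0.7, -0.6, 0.3]
gripper_width: 91.5
gripper_force: 0.0
```

>>> send_rows(
  steps=[
    [[0,0,0,0,1],[0,0,0,0,1],[0,0,0,0,0.5],[0,0,0,0,0.5],[0,0,0,0,0.5]],
  ],
)

```text
time_s: 55.2
ee_pos: [467.9, 388.2, 21.7]
ee_rot: [179.9, 0.1, -180.0]
force: [-0.0, 0.3, 0.0]
gripper_width: 73.7
gripper_force: 0.0
```

>>> send_rows(
  steps=[
    [[0,0,0,0,0.5],[0,0,0,0,0.5],[0,0,0,0,0.5],[0,0,0,0,0.5]],
  ],
)

```text
time_s: 55.53
ee_pos: [467.6, 388.3, 21.1]
ee_rot: [179.9, 0.1, -179.9]
force: [-0.3, 1.5, 3.8]
gripper_width: 62.0
gripper_force: 30.0
```

```bash
python3 -c "
from h import *
go(434,362.5,30,180)"
```

```text
at [467.6 388.3  21.1] [ 1.799e+02  1.000e-01 -1.799e+02] total [ 0.84 -0.64 -0.22] n 2 per row [ 0.42  -0.322 -0.111] turn 0.01
```

>>> send_rows(
  steps=[
    [[0,0,-0.2,0,0.5],[0,0,-0.25,0,0.5],[0.3,-0.24,0,0,0.5],[0.4,-0.3,0,0,0.5],[0.12,-0.1,0,0,0.5]],
  ],
)

```text
time_s: 55.95
ee_pos: [432.0, 360.3, 38.7]
ee_rot: [-179.9, -0.2, -179.9]
force: [-1.3, -0.0, -2.0]
gripper_width: 62.2
gripper_force: 30.0
```

>>> send_rows(
  steps=[
    [[0,0,0,0,0.5],[0,0,0.2,0,0.5],[0,0,0.15,0,0.5],[0,0,0,0,0.5],[0,0,0,0,0.5]],
  ],
)

```text
time_s: 56.37
ee_pos: [434.6, 362.2, 23.5]
ee_rot: [-180.0, -0.1, -180.0]
force: [-0.3, 0.1, -1.8]
gripper_width: 61.8
gripper_force: 30.0
```

>>> send_rows(
  steps=[
    [[0,0,0.05,0,0.5],[0,0,0.02,0,0.5],[0,0,0,0,0.5],[0,0,0,0,0.72],[0,0,0,0,0.85]],
  ],
)

```text
time_s: 56.78
ee_pos: [434.8, 362.4, 22.0]
ee_rot: [180.0, 0.0, -180.0]
force: [1.3, -1.4, 0.9]
gripper_width: 69.7
gripper_force: 0.0
```

>>> send_rows(
  steps=[
    [[0,0,0,0,1],[0,0,0,0,1],[0,0,0,0,1],[0,0,-0.4,0,1],[0,0,-0.8,0,1]],
  ],
)

```text
time_s: 57.2
ee_pos: [432.0, 360.2, 66.8]
ee_rot: [-179.7, -0.4, -180.0]
force: [0.3, 0.3, 0.4]
gripper_width: 91.1
gripper_force: 0.0
```

>>> send_rows(
  steps=[
    [[0,0,-0.8,0,1],[0,0,-0.7,0,1],[0,0,0,0,0.5],[0,0,0,0,0],[0,0,0,0,0]],
  ],
)

```text
time_s: 57.62
ee_pos: [433.9, 361.7, 129.0]
ee_rot: [-180.0, -0.1, -180.0]
force: [-0.6, -0.3, -0.6]
gripper_width: 74.2
gripper_force: 0.0
```

```bash
python3 - <<'E'
from h import *
for c in('side','scene'):
    W=cloud(snap(c,c+'25'));m=(W[...,2]>66)&(W[...,2]<95)&(np.hypot(W[...,0]-434,W[...,1]-362)<60);p=W[m]
    print(cv2.minAreaRect(p[:,:2].astype(np.float32)),len(p),np.median(p,0))
go(600,300,105,180)
E
```

```text
((429.49676513671875, 360.6226501464844), (62.16582107543945, 60.790462493896484), 77.03459930419922) 236 [427.66831795 354.61901323  78.79431106]
((435.6760559082031, 357.9876403808594), (63.687530517578125, 62.7947998046875), 11.342134475708008) 194 [441.13897439 356.32675287  77.20764574]
at [433.5 361.4 128.1] [-1.799e+02 -1.000e-01 -1.800e+02] total [-4.16 -1.54  0.58] n 5 per row [-0.832 -0.308  0.115] turn 0.01
```

>>> send_rows(
  steps=[
    [[-0.5,-0.25,0,0,0],[-0.85,-0.42,0,0,0],[-0.85,-0.42,0,0,0],[-0.85,-0.42,0,0,0],[-0.75,-0.35,0,0,0]],
  ],
  squeeze=10,
)

```text
time_s: 58.13
ee_pos: [587.6, 286.3, 127.9]
ee_rot: [-179.9, -0.1, -180.0]
force: [0.6, 0.3, -0.6]
gripper_width: 32.4
gripper_force: 0.0
```

>>> send_rows(
  steps=[
    [[-0.37,-0.17,0,0,0],[0,0,0,0,0],[0,0,0,0,0],[0,0,0,0,0]],
  ],
)

```text
time_s: 58.47
ee_pos: [599.8, 281.2, 128.5]
ee_rot: [-180.0, -0.2, -179.9]
force: [0.7, 0.5, 0.6]
gripper_width: 5.9
gripper_force: 0.0
```

```bash
python3 -c "
from h import *
go(603,280,31,180);onc('side26',-80,275)"
```

```text
at [599.8 281.2 128.5] [-180.    -0.2 -179.9] total [-0.08 -0.03  2.44] n 3 per row [-0.026 -0.01   0.812] turn 0.01
obj [608. 259.] [16. 71.] 88.7 z 70.0
obj [608. -44.] [11. 72.] 88.5 z 71.0
```

>>> send_rows(
  steps=[
    [[-0.05,0.02,0.4,0,0],[0,0,0.6,0,0],[0,0,0.6,0,0],[0,0,0.5,0,0],[0,0,0.3,0,0]],
  ],
)

```text
time_s: 58.93
ee_pos: [600.6, 282.2, 31.4]
ee_rot: [-179.9, -0.2, -179.9]
force: [-0.3, 0.1, 0.3]
gripper_width: 0.6
gripper_force: 0.0
```

>>> send_rows(
  steps=[
    [[0,0,0,0,0],[0,0,0,0,0],[0,-0.1,0,0,0],[0,-0.05,0,0,0],[0,-0.05,0,0,0]],
  ],
)

```text
time_s: 59.35
ee_pos: [604.1, 273.9, 35.2]
ee_rot: [179.9, 0.1, -180.0]
force: [-0.3, -0.5, -0.1]
gripper_width: 0.7
gripper_force: 0.0
```

>>> send_rows(
  steps=[
    [[0,-0.05,0,0,0],[0,-0.05,0,0,0],[0,-0.05,0,0,0]],
  ],
)

```text
time_s: 59.6
ee_pos: [604.1, 272.2, 35.1]
ee_rot: [179.5, 0.2, 179.9]
force: [-1.1, 14.3, 0.3]
gripper_width: 0.5
gripper_force: 7.4
```

>>> send_rows(
  steps=[
    [[0,-0.05,0,0,0],[0,-0.05,0,0,0],[0,-0.05,0,0,0]],
  ],
)

```text
time_s: 59.85
ee_pos: [604.1, 266.0, 35.0]
ee_rot: [179.6, 0.2, -180.0]
force: [-0.3, 3.2, 1.4]
gripper_width: 0.3
gripper_force: 2.1
```

>>> send_rows(
  steps=[
    [[0,-0.12,0,0,0],[0,-0.12,0,0,0],[0,-0.12,0,0,0],[0,-0.12,0,0,0],[0,-0.12,0,0,0]],
  ],
)

```text
time_s: 60.27
ee_pos: [603.5, 236.9, 33.7]
ee_rot: [-180.0, 0.0, -180.0]
force: [0.1, 0.7, 1.2]
gripper_width: 0.7
gripper_force: 0.6
```

>>> send_rows(
  steps=[
    [[0,-0.12,0,0,0],[0,-0.12,0,0,0],[0,-0.12,0,0,0],[0,-0.12,0,0,0],[0,-0.12,0,0,0]],
  ],
)

```text
time_s: 60.68
ee_pos: [603.4, 213.4, 33.6]
ee_rot: [180.0, 0.0, -180.0]
force: [0.9, 1.1, 1.9]
gripper_width: 0.4
gripper_force: 0.6
```

>>> send_rows(
  steps=[
    [[0,-0.12,0,0,0],[0,-0.12,0,0,0],[0,-0.12,0,0,0],[0,-0.12,0,0,0],[0,-0.12,0,0,0]],
  ],
)

```text
time_s: 61.1
ee_pos: [603.4, 189.5, 33.6]
ee_rot: [180.0, -0.0, -180.0]
force: [0.1, 1.8, 0.9]
gripper_width: 0.3
gripper_force: 0.6
```

>>> send_rows(
  steps=[
    [[0,-0.12,0,0,0],[0,-0.12,0,0,0],[0,-0.12,0,0,0],[0,-0.12,0,0,0],[0,-0.12,0,0,0]],
  ],
)

```text
time_s: 61.52
ee_pos: [603.5, 168.1, 33.8]
ee_rot: [179.7, 0.0, 179.9]
force: [-0.8, 19.0, -1.0]
gripper_width: 0.3
gripper_force: 9.0
```

>>> send_rows(
  steps=[
    [[0,-0.12,0,0,0],[0,-0.12,0,0,0],[0,-0.12,0,0,0],[0,-0.12,0,0,0],[0,-0.12,0,0,0]],
  ],
)

```text
time_s: 61.93
ee_pos: [603.3, 143.9, 33.7]
ee_rot: [179.8, 0.0, -180.0]
force: [-0.2, 1.9, 0.2]
gripper_width: 0.1
gripper_force: 1.3
```

>>> send_rows(
  steps=[
    [[0,-0.12,0,0,0],[0,-0.12,0,0,0],[0,-0.12,0,0,0],[0,-0.12,0,0,0],[0,-0.12,0,0,0]],
  ],
)

```text
time_s: 62.35
ee_pos: [603.3, 117.0, 33.6]
ee_rot: [-180.0, -0.0, -180.0]
force: [0.1, 1.6, 0.1]
gripper_width: 0.5
gripper_force: 0.5
```

>>> send_rows(
  steps=[
    [[0,-0.12,0,0,0],[0,-0.12,0,0,0],[0,-0.12,0,0,0],[0,-0.12,0,0,0],[0,-0.12,0,0,0]],
  ],
)

```text
time_s: 62.77
ee_pos: [603.3, 93.4, 33.6]
ee_rot: [180.0, -0.0, -180.0]
force: [-0.1, -0.6, 0.6]
gripper_width: 0.4
gripper_force: 0.5
```

>>> send_rows(
  steps=[
    [[0,-0.12,0,0,0],[0,-0.12,0,0,0],[0,-0.12,0,0,0],[0,-0.12,0,0,0],[0,-0.12,0,0,0]],
  ],
)

```text
time_s: 63.18
ee_pos: [603.3, 69.4, 33.6]
ee_rot: [180.0, -0.0, -180.0]
force: [-1.8, 1.2, 0.3]
gripper_width: 0.6
gripper_force: 0.5
```

>>> send_rows(
  steps=[
    [[0,-0.12,0,0,0],[0,-0.12,0,0,0],[0,-0.12,0,0,0],[0,-0.05,0,0,0],[0,-0.05,0,0,0]],
  ],
)

```text
time_s: 63.6
ee_pos: [603.5, 51.1, 33.6]
ee_rot: [180.0, 0.0, -180.0]
force: [-0.4, -0.1, -0.0]
gripper_width: 0.6
gripper_force: 0.4
```

>>> send_rows(
  steps=[
    [[0,-0.05,0,0,0],[0,-0.05,0,0,0],[0,-0.05,0,0,0],[0,0,0,0,0],[0,0,0,0,0]],
  ],
)

```text
time_s: 64.02
ee_pos: [603.6, 48.3, 33.7]
ee_rot: [179.7, 0.0, 180.0]
force: [-1.2, 8.6, 0.5]
gripper_width: 0.5
gripper_force: 4.5
```

>>> send_rows(
  steps=[
    [[0,-0.05,0,0,0],[0,-0.05,0,0,0],[0,0,0,0,0],[0,0,0,0,0]],
  ],
)

```text
time_s: 64.35
ee_pos: [603.5, 42.6, 33.6]
ee_rot: [179.9, 0.0, -179.9]
force: [-0.8, 2.5, -0.6]
gripper_width: 0.2
gripper_force: 1.5
```

```bash
python3 -c "
from h import *
onc('side27',-320,80)
s=env.state();print(s['ee_pos'],s['force'])"
```

```text
obj [605.  25.] [35. 63.] 60.3 z 77.0
obj [ 608. -274.] [71.  9.] 0.4 z 74.0
[603.52436934  42.25505962  33.6163579 ] [-0.52314882  2.86023129 -0.03716984]
```

>>> send_rows(
  steps=[
    [[0,-0.05,0,0,0],[0,-0.05,0,0,0],[0,-0.05,0,0,0],[0,0,0,0,0],[0,0,0,0,0]],
  ],
)

```text
time_s: 64.82
ee_pos: [603.8, 34.6, 33.7]
ee_rot: [-180.0, 0.0, -180.0]
force: [-0.4, -0.4, 0.0]
gripper_width: 0.4
gripper_force: 0.0
```

>>> send_rows(
  steps=[
    [[0,0.4,0,0,0],[0,0.8,0,0,0],[0,0,-0.6,0,0],[0,0,-0.9,0,0],[0.5,0,-0.5,0,0]],
  ],
)

```text
time_s: 65.23
ee_pos: [588.0, 83.8, 116.5]
ee_rot: [180.0, 0.4, -179.9]
force: [1.3, 1.2, 0.4]
gripper_width: 0.7
gripper_force: 0.0
```

>>> send_rows(
  steps=[
    [[0.9,0,0,0,0],[0.9,0,0,0,0],[0.9,0,0,0,0],[0.9,-0.3,0,0,0],[0,0,0,0,0]],
  ],
)

```text
time_s: 65.65
ee_pos: [430.8, 69.5, 112.7]
ee_rot: [-179.9, -0.5, -179.9]
force: [-0.9, 0.2, -0.1]
gripper_width: 0.3
gripper_force: 0.0
```

```bash
python3 - <<'E'
from h import *
f=onc('side28',-320,80);g=onc('scene28',-320,80,'scene')
W=cloud(f);m=(W[...,2]>66)&(W[...,2]<95)&(np.hypot(W[...,0]-434,W[...,1]-362)<60);p=W[m]
print(cv2.minAreaRect(p[:,:2].astype(np.float32)),len(p))
cv2.imwrite('pics/c28.png',cv2.resize(f['pixels'][80:330,180:500,::-1],None,fx=2.3,fy=2.3,interpolation=3))
print(env.state()['ee_pos'],env.state()['time_s'])
E
```

```text
obj [608.  19.] [10. 72.] 88.6 z 70.0
obj [ 608. -282.] [73. 10.] 0.0 z 74.0
obj [ 614. -284.] [74.  8.] 0.0 z 78.0
((430.8943176269531, 360.7315979003906), (60.31393051147461, 61.134124755859375), 33.23234558105469) 235
[438.81976248  70.88370862 114.14731198] 65.75
```

View pics/c28.png

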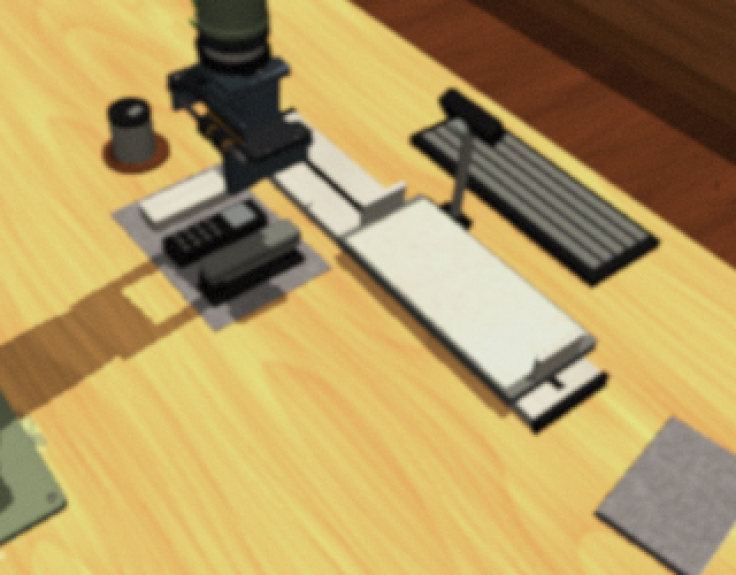

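Everything is in place: the cup is on the coaster at (133,140), the gadgets are on the mat at (195,195), (215,230) and (250,260), and the empty carrier is back at its first stop. I'm letting the arm settle and handing in.

>>> send_rows(
  steps=[
    [[0,0,-0.5,0,0],[0,0,0,0,0],[0,0,0,0,0],[0,0,0,0,0],[0,0,0,0,0]],
  ],
)

```text
time_s: 66.17
ee_pos: [439.6, 71.3, 132.9]
ee_rot: [-180.0, -0.1, -180.0]
force: [-0.3, -0.0, -0.7]
gripper_width: 0.3
gripper_force: 0.0
```

```bash
python3 -c "
from h import *
print(env.state()['ee_pos'],env.job_done())"
```

```text
the job is handed in; nothing more can be done
[439.63304645  71.32929047 132.87716223] None
```

I handed the job in at 66 s with every step done in the order asked: the cup stands on the coaster (I re-centred it after it was knocked), the drive, handset and stapler were pictured and unloaded onto the mat, and the empty carrier is back at its first stop; no verdict was returned.

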